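Unsnap the service cover of a mini PC

TASK

Take the snap-fit service cover off the mini PC: squeeze its springy tab gently towards the cover's white grip rib, only as hard as it takes to free the hook because the tab cracks if squeezed too hard, and lift the tab end first, then draw the tongue at the other end out from under the edge without forcing it. Lay the cover down gently, right way up, in the blue parts tray, let go, and leave the other things where they are.

Things in the scene. Friction and masses are not known exactly. Their poses are not given: they have to be found in the camera images.
- minipc: mini PC, fixed: grey box 180 (x) x 170 (y) x 55 mm high, aluminium top; origin at the centre of its underside, z up. The 4 mm top sheet has an opening 100 (x) x 70 (y) mm at its centre. The black cover sits in it, flush with the top, axes parallel, 1 mm play each way in x, 1.5 mm in y; tab end at +x, tongue end at -x. More than 25 N between cover and mini PC breaks something.
- cover: loose black snap-fit cover, 80 to 130 g with its tab: plate 98 (x) x 67 (y) x 4 mm; origin at the centre of the plate's underside (seated: 51 mm above the mini PC's underside), x towards the tab end, z up. Set down, it rests on the tab's lower end (z = -12 mm) and the tongue, leaning about 0.07 rad.
- cover_rib (a point): centre of the top of the cover's rigid white grip rib, axes as the cover's: 8 (x) x 28 (y) mm, from cover x = 8.5 to 16.5 mm, y = -14 to 14 mm, standing from the plate's top (z = 4) to z = 28 mm. The fingers push on its -x face, against the thumb piece.
- cover_tongue (a point): end of the stiff tongue, 40 mm wide (cover x = -55, z = -4.5 to -1 mm). It reaches 5 mm under the edge of the opening, so the cover cannot go straight up: raise the tab end (+x) first, turning about this end by 0.2 to 0.3 rad, then draw the cover out along its own +x by 8 mm or more.
- tab: red springy snap tab in a notch of the cover's +x end (22 to 49 mm, 32 mm wide); axes as the cover's; origin at cover x = 46.5, y = 0, z = 0 mm at rest. Pressed, it slides towards the rib (-x), at most 11 mm. Spring about 2 N per mm from zero; it cracks when the fingers put more than 15 N on it (7.5 mm), also through the thumb piece. The top of its foot plate is at z = 7.5 mm.
- tab_hook (a point): outer end of the tab's hook, at cover x = 54.5 mm at rest, z = -5.5 to -1.5 mm: it reaches 4.5 mm under the edge of the opening. Depending on the cover's play it comes free when the tab is pressed in by 3.5 to 5.5 mm.
- thumb_nominal (a point): a point of the cover (not of the tab) at x = 46.5, z = 18 mm: the middle position of the outer face of the orange thumb piece on the tab, 5 mm thick, 28 mm wide, z = 7.5 to 28 mm. It is clipped on differently on each machine: up to 7 mm nearer or farther in x; feel for it. Pinched from above together with the rib (31 to 45 mm over both at rest) it also carries the cover.
- tray: blue open parts tray, fixed to the bench, 220 (x) x 170 (y) mm, 16 mm high, walls and floor 5 mm thick; origin at the centre of its underside. The memory module lies in its +y half (centre at about y = 55 mm), the -y part is free for the cover.
- memory: green memory module 68 x 30 x 6 mm lying at one long side of the parts tray; origin under its centre, x along its length
- heatsink: small finned aluminium heatsink 30 x 30 x 21 mm standing on the mini PC's top, in the corner at about x = -68, y = -60 mm in the mini PC's frame; origin under its centre
- multimeter: yellow handheld multimeter 170 x 85 x 46 mm lying on the bench; origin under its centre
- bit_case: open white case of bits 170 x 110 x 22 mm; origin under its centre
- screwdriver: red screwdriver 160 mm long lying on the bench
- mouse: black round mouse, 60 mm across, 33 mm high; origin under its centre
- tape_reel: red reel 64 mm across, 18 mm high, lying flat; origin under its centre
Mind the look-alikes: they are no part of the job. Leave any brown or pink look-alike of the cover alone.

How it is judged:
By the outcome, as a careful person would: the job done as asked, in the order asked, and still so for the second after the job is handed in, with the robot touching nothing.
It also fails if it takes over 67 s, if anything falls off the work surface, if the arm or the gripper's body presses on something with over 40 N, if the wrist force passes 120 N, or if a joint passes its speed limit or range.

ROBOT

A 7-joint arm with a two-finger parallel gripper is mounted at the origin on the work surface. World frame = base frame: x ahead of the robot, y to its left, z up, the work surface at z = 0. Lengths are in mm, angles in rad, forces in N, time in s.
With the tool pointing down it reaches from about 425 to 925 mm from the base axis. Payload 6.8 kg.
Tool frame: the origin (TCP) lies at the very end of the fingers, on their centre line; the grasp point (between the pads) lies ctrl.grasp_offset behind it (ctrl.grasp_offset is the distance from the TCP to the grasp point, in mm); x points along the fingers, z is the direction in which the jaws open and shut, and the axes are right-handed (so a half turn about x gives the same grasp; the last joint's range is limited). The gripper opens to 88 mm and grips with 3 to 60 N. Pads are 20 mm wide; open, the fingers measure 115 mm over their backs; the gripper's body (75 mm by 178 mm) begins 61 mm behind the grasp point.
Start: joints at [1.155, 0.477, 0.022, 1.555, -0.011, 1.109, -0.083], TCP at [204.509, -643.291, 222.664] pointing down, gripper open.
Joint ranges: [-2.96, 2.96], [-0.34, 2.1], [-1.41, 1.46], [0.24, 2.44], [-1.37, 4.51], [0.17, 1.92], [-2.96, 2.96]. Speed limits (rad/s): [2.39, 2.39, 3.14, 3.14, 3.14, 3.14, 3.14].

INTERFACE

Orientations are given as a unit quaternion [x, y, z, w].
In Python, from rig import get_state, imaging, order, nets, ctrl gives the robot as it stands.
- The arm moves only by the tool arm_command, never from a script. Its argument "rows" is a list of rows, each an object of numbers: "fingers": the opening, from 0 (shut) to 1 (fully open); "tx", "ty", "tz": the shift along the tool's x, y, z in cm; "rx", "ry", "rz": the turn, a rotation vector about the tool's x, y, z in degrees. A call has 1 to 10 rows; each row is the pose to reach, as a shift and turn from the pose commanded when the call began, along the tool's axes at that moment; what a row does not reach only later rows make up. A row lasts 1/10 s, in which the tool goes at most 50 mm and 8.59 degrees, less where a joint would pass 70% of its speed; a pose out of reach is approached as far as the arm can. A call with a gripper value outside its range is refused whole. The fingers move at their own pace and stop on an object; the grip force is fixed at half the most. Time passes only in rows, so rows that repeat a pose let the fingers close. It gives the time, the measured TCP pose, the force and the opening at its end, in the units of the state.
- get_state(): the state, without advancing time (a new reading comes with each control period).
- imaging.grab_frame(name): name is "scene" or "top" or "wrist"; returns a dict with "img" (480x640x3 uint8, red, green, blue), "camera_matrix" (3x3 intrinsics, pixels), "R" (3x3) and "t" (3): a world point X has camera coordinates R X + t. Camera axes: x right, y down, z forward; pixel columns grow to the right and rows downward; lengths in mm; the calibration is good to about 2 mm. A picture is of the moment at which its call begins. There is no depth.
- order.close_job(): hands the job in, once; it reports no verdict.
Trained networks look in a picture, given as the dict that the camera call returned (one of the last four; its "shot" number tells which), for a name from the list of things; names that differ only in an ending like _2 or _b are one class to them, and where a whole thing is asked for, a point or a joint stands for the part that bears it (a point fixed in the world has none). Each returns a list of dicts, best first, with "conf" (0 to 1); they miss things now and then, are a little off and sometimes report something else, mostly with a low value. They report only what shows in the picture. A call takes as long as a camera call. They do not tell look-alikes from the thing itself.
- nets.search_frame(picture, label): "location" ([row, column] in pixels, amid what is visible of it).
- nets.silhouettes(picture, label): "pixels" (480x640 bool, what is visible of it) and "location" ([row, column] in pixels, amid what is visible of it).
The state is a dict: "clock": time; "q": joint angles; "dq": joint speeds; "joint_efforts": joint torques, N m; "position": TCP position; "orientation": TCP orientation; "contact_force": force on the tool from outside, world axes, zero at the start; "torque": the same for the moment, N m; "finger_gap": finger opening in mm.
Only numpy, scipy, OpenCV 4.12 (cv2) and the standard library are available. Lean on these libraries where they do the work, as an engineer would, in place of code of your own. Each camera call takes 0.05 s, during which the arm holds its last target.

## Working session

There is one attempt and no reset: what is moved stays moved. The work goes in short steps, Python scripts to look and compute and a tool call to move; the robot and the scene stay as the last step left them, time stands still between calls to the robot, and variables do not carry over. Pictures are saved under pics/ and viewed, and the job is handed in when it is done.

Besides the shell and the picture viewer there is one more tool, called in YAML: its name, and indented under it one key for each argument. arm_command: Moves the arm, as the interface text tells. Its arguments: {"type":"object","properties":{"rows":{"type":"array"}},"required":["rows"]}

```bash
ls -la; mkdir -p pics; python3 - <<'E'
from rig import get_state, imaging, order, nets, ctrl
import cv2
print(get_state()); print({k:getattr(ctrl,k) for k in dir(ctrl) if k[0]!='_'})
for n in ["scene","top","wrist"]:
    f=imaging.grab_frame(n); cv2.imwrite(f"pics/{n}0.png",f["img"][:,:,::-1]); print(n,f["camera_matrix"].tolist(),f["R"].tolist(),f["t"].tolist())
E
```

```text
total 12
drwxr-xr-x  3 agent agent 4096 Dec  6 20:29 .
drwxr-xr-x 23 root  root  4096 Dec  6 20:29 ..
drwxr-xr-x  2 agent agent 4096 Dec  6 20:29 pics
{'clock': 0.0, 'q': array([ 1.15492367,  0.47780526,  0.0223473 ,  1.55636116, -0.01145234,
        1.10929407, -0.08307219]), 'dq': array([ 7.62162872e-05,  1.35069595e-04,  2.44020909e-03, -9.62991280e-04,
       -7.86894640e-04,  1.10085650e-03,  1.03910736e-04]), 'joint_efforts': array([-8.17386444e-04, -5.82849419e+01,  1.53411202e+00, -2.72608799e+01,
       -5.43827133e-02,  1.69444032e-02,  1.00380357e-04]), 'position': array([ 204.28478226, -642.76104052,  221.71654886]), 'orientation': array([ 0.41774448,  0.57127494, -0.41712134,  0.57021424]), 'contact_force': array([-1.15860761,  0.52280803,  0.43330809]), 'torque': array([-0.0203277 ,  0.02429912,  0.00201371]), 'finger_gap': 87.63369517077209}
{'IKError': <class 'rig.IKError'>, 'grasp_offset': 18.700000000000003}
scene [[607.2748347056188, 0.0, 318.6232974157298], [0.0, 607.2748347056188, 241.9030015576336], [0.0, 0.0, 1.0]] [[-0.47004309807316197, 0.882642060978201, 0.0
[... 261 characters left out ...]
 [0.0, 472.5332653278228, 236.13079306949007], [0.0, 0.0, 1.0]] [[-0.005161831199480587, -0.9999296131313125, 0.010682896691972093], [-0.9981486748286911, 0.004504629549733646, -0.06065419400459658], [0.06060180225369245, -0.01097620588741602, -0.9981016704063376]] [2.861553494494513, 570.2640776627011, 1115.8725789185362]
wrist [[389.63015905659256, 0.0, 314.99393755148344], [0.0, 389.63015905659256, 240.44838145930518], [0.0, 0.0, 1.0]] [[0.3030113699058464, -0.9529841950029877, -0.00228774611641854], [-0.923339991389112, -0.2941781164875738, 0.2467843108493355], [-0.23585455265765048, -0.07266608462229288, -0.9690677324812385]] [-673.1237260741075, -30.136231147977206, 390.30835808105115]
```

View pics/scene0.png

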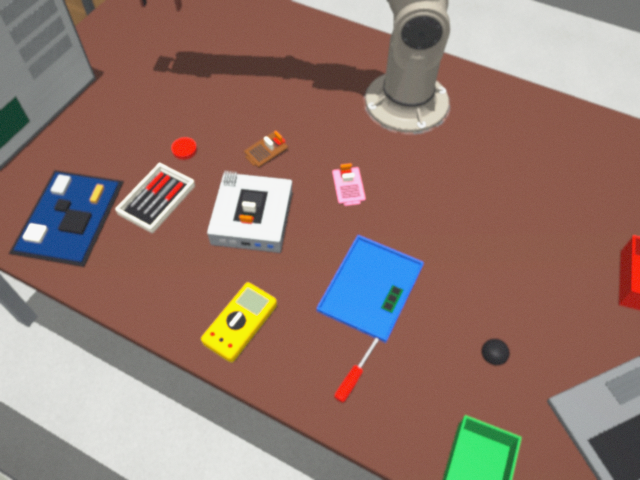

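View pics/top0.png

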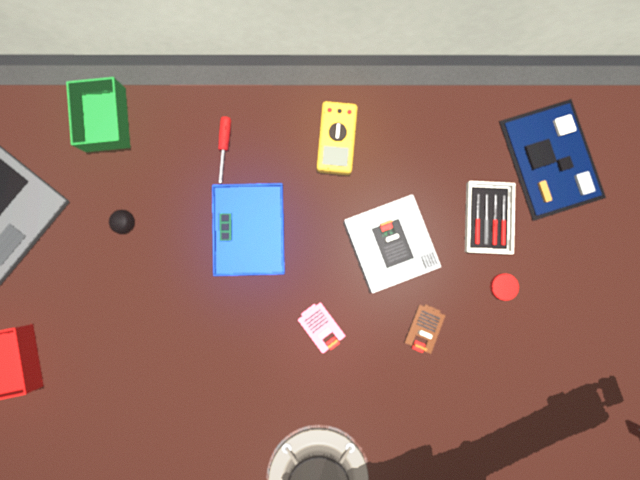

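View pics/wrist0.png

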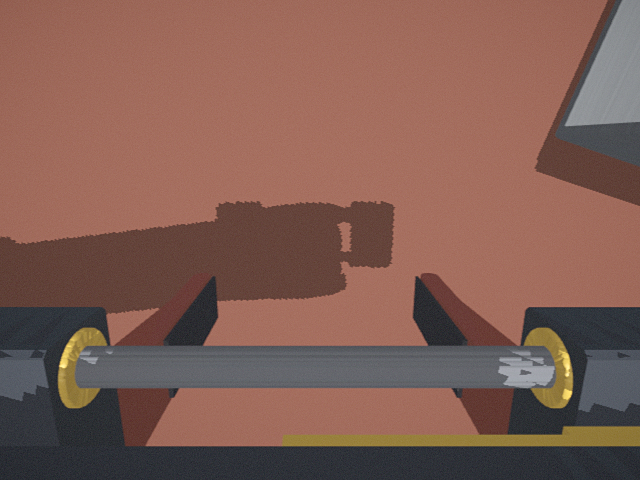

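Candidates for the cover, in the top image: black plate in the mini PC (393,243), brown look-alike (426,330), pink look-alike (321,328). I choose the black one in the mini PC.

```bash
cat > h.py <<'E'
import numpy as np, cv2
from scipy.optimize import minimize, least_squares
from scipy.spatial.transform import Rotation as Ro
from rig import get_state, imaging, order, nets, ctrl
def proj(f,X):
    c=np.atleast_2d(X)@f["R"].T+f["t"]; p=c@f["camera_matrix"].T
    return p[:,:2]/p[:,2:]
def ray(f,px,z):
    d=f["R"].T@np.linalg.inv(f["camera_matrix"])@np.array([px[0],px[1],1.]); o=-f["R"].T@f["t"]
    return o+d*(z-o[2])/d[2]
def box(L,W,H,x,y,a,z0=0):
    P=np.array([[sx*L/2,sy*W/2,z] for sx in(-1,1) for sy in(-1,1) for z in(z0,z0+H)])
    c,s=np.cos(a),np.sin(a); P[:,:2]=P[:,:2]@np.array([[c,s],[-s,c]])+[x,y]; return P
def fit(obs,L,W,H,p0,z0=0):
    hs=[(f,cv2.convexHull(np.argwhere(m)[:,::-1].astype(np.float32))) for f,m in obs]
    def cost(p):
        c=0
        for f,h in hs:
            q=cv2.convexHull(proj(f,box(L,W,H,*p,z0)).astype(np.float32))
            i,_=cv2.intersectConvexConvex(h,q); c+=1-i/(cv2.contourArea(h)+cv2.contourArea(q)-i)
        return c
    best=min((minimize(cost,[p0[0],p0[1],p0[2]+d],method="Nelder-Mead",options=dict(initial_simplex=np.array([[p0[0],p0[1],p0[2]+d]]*4)+np.vstack([[0,0,0],np.diag([10,10,.1])]),xatol=.01,fatol=1e-5)) for d in(-.2,0,.2)),key=lambda r:r.fun)
    return best.x,best.fun
E
python3 - <<'E'
from h import *
fs={n:imaging.grab_frame(n) for n in("top","scene")}
for lab,(L,W,H,px,zz) in {"minipc":(180,170,55,(393,243),55),"tray":(220,170,16,(248,230),16)}.items():
    obs=[]
    for n,f in fs.items():
        r=nets.silhouettes(f,lab)
        print(lab,n,[(round(d["conf"],2),np.round(d["location"]),d["pixels"].sum()) for d in r])
        if r: obs.append((f,r[0]["pixels"]))
    c=ray(fs["top"],px,zz)
    for o in (obs,obs[:1],obs[1:]):
        if o: print(lab,fit(o,L,W,H,(c[0],c[1],.25 if lab=="minipc" else 0)))
for lab in("cover_rib","thumb_nominal","tab","cover","heatsink","memory"):
    for n,f in fs.items():
        print(lab,n,[(round(d["conf"],2),np.round(d["location"],1)) for d in nets.search_frame(f,lab)])
f=fs["top"]["img"][190:300,335:450]; cv2.imwrite("pics/crop1.png",cv2.resize(f,None,fx=5,fy=5,interpolation=2)[:,:,::-1])
f=fs["scene"]["img"][160:260,200:300]; cv2.imwrite("pics/crop2.png",cv2.resize(f,None,fx=5,fy=5,interpolation=2)[:,:,::-1])
E
```

```text
minipc top [(0.72, array([235., 382.]), np.int64(4426))]
minipc scene [(0.6, array([219., 251.]), np.int64(4288)), (0.17, array([379., 352.]), np.int64(592))]
minipc (array([ 5.50506098e+02, -1.71798619e+02,  3.54967898e-01]), np.float64(0.044459130585583706))
minipc (array([ 5.50482492e+02, -1.71691317e+02,  3.54384311e-01]), np.float64(0.007842288077302362))
minipc (array([ 5.49447956e+02, -1.73339175e+02,  3.57311147e-01]), np.float64(0.03194786931724114))
tray top [(0.89, array([231., 249.]), np.int64(6145)), (0.61, array([226., 388.]), np.int64(93))]
tray scene [(0.7, array([288., 369.]), np.int64(6188))]
tray (array([5.88422078e+02, 1.68791316e+02, 1.88294745e-02]), np.float64(0.030569287751311736))
tray (array([5.88633051e+02, 1.68559040e+02, 8.37565846e-03]), np.float64(0.017432428574702175))
tray (array([5.88369736e+02, 1.68899510e+02, 2.38763291e-02]), np.float64(0.010364024979342856))
cover_rib top [(0.88, array([332.5, 425.2])), (0.65, array([329.3, 321.4])), (0.61, array([243.1, 392. ]))]
cover_rib scene [(0.89, array([150.4, 263.4])), (0.81, array([206.1, 251.4])), (0.63, array([186.2, 348.8]))]
thumb_nominal top [(0.95, array([244.4, 389.4])), (0.61, array([327.1, 424.8]))]
thumb_nominal scene [(0.95, array([205.5, 251.3])), (0.89, array([185.4, 347.3])), (0.66, array([150.5, 263.4]))]
tab top [(0.57, array([346.9, 416.7])), (0.53, array([343. , 331.8]))]
tab scene []
cover top [(0.78, array([246.9, 392.5])), (0.76, array([326.2, 321.8])), (0.68, array([328.9, 423.2]))]
cover scene [(0.9, array([206.2, 254.5])), (0.85, array([150.9, 265.4])), (0.68, array([184.5, 349.9]))]
heatsink top [(0.77, array([258.7, 430.5]))]
heatsink scene [(0.64, array([177. , 227.2])), (0.48, array([205.6, 252.2])), (0.23, array([146.8, 182.1]))]
memory top [(0.63, array([227.3, 227.6]))]
memory scene [(0.91, array([298.4, 392.7]))]
```

View pics/crop1.png

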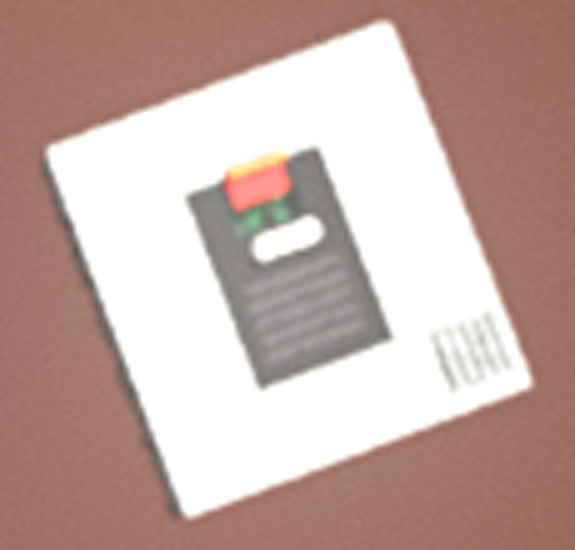

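View pics/crop2.png

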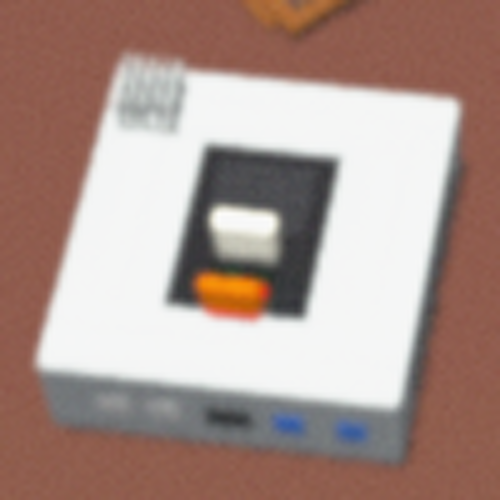

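```bash
cat >> h.py <<'E'
PC=np.array([550.2,-172.2,0.]); YAW=.355
def plan(p,Rt,st=None):
    st=st or get_state(); Rc=Ro.from_quat(st["orientation"]).as_matrix()
    d=Rc.T@(np.array(p)-st["position"])/10; r=np.degrees(Ro.from_matrix(Rc.T@Rt).as_rotvec())
    print("t cm",np.round(d,3),"r deg",np.round(r,2))
def toolR(yaw,pitch=0,sgn=1):
    # cover frame Rz(yaw)*Ry(-pitch) (pitch>0 raises +x end); tool x=-cover z, tool z = sgn*cover x
    C=(Ro.from_euler('z',yaw)*Ro.from_euler('y',-pitch)).as_matrix()
    x=-C[:,2]; z=sgn*C[:,0]; y=np.cross(z,x); return np.column_stack([x,y,z])
def cov(pt,yaw=None,origin=None,pitch=0):
    yaw=YAW if yaw is None else yaw; o=PC+[0,0,51] if origin is None else np.array(origin)
    return o+(Ro.from_euler('z',yaw)*Ro.from_euler('y',-pitch)).apply(pt)
E
python3 - <<'E'
from h import *
s=get_state(); print(Ro.from_quat(s["orientation"]).as_matrix().round(3))
for g in(1,-1):
    plan(cov([27.5,0,149]),toolR(YAW,0,g))
E
```

```text
[[ 0.     0.953  0.303]
 [-0.     0.303 -0.953]
 [-1.     0.     0.   ]]
t cm [  2.27   49.961 -34.552] r deg [-92.71   0.    -0.  ]
t cm [  2.27   49.961 -34.552] r deg [87.29 -0.   -0.  ]
```

arm_command:
  rows:
    - {"tx": 0.2, "ty": 5, "tz": -3.4, "rx": -8}
    - {"tx": 0.4, "ty": 10, "tz": -6.9, "rx": -16}
    - {"tx": 0.6, "ty": 15, "tz": -10.3, "rx": -24}
    - {"tx": 0.8, "ty": 20, "tz": -13.8, "rx": -32}
    - {"tx": 1, "ty": 25, "tz": -17.2, "rx": -40}
    - {"tx": 1.2, "ty": 30, "tz": -20.7, "rx": -48}
    - {"tx": 1.4, "ty": 35, "tz": -24.2, "rx": -56}
    - {"tx": 1.6, "ty": 40, "tz": -27.6, "rx": -64}
    - {"tx": 1.8, "ty": 45, "tz": -31, "rx": -72}
    - {"tx": 2, "ty": 50, "tz": -34.5, "rx": -80}

```text
$.rows[0]: bad value
```

```bash
python3 - <<'E'
from h import *
plan(cov([27.5,0,149]),toolR(YAW)); print(get_state()["q"].round(2),get_state()["clock"])
E
```

```text
t cm [  2.27   49.961 -34.552] r deg [-92.71   0.    -0.  ]
[ 1.15  0.48  0.02  1.56 -0.01  1.11 -0.08] 1.05
```

arm_command:
  rows:
    - {"fingers": 1, "tx": 0.2, "ty": 4, "tz": -2.8, "rx": -7.5, "ry": 0, "rz": 0}
    - {"fingers": 1, "tx": 0.4, "ty": 8, "tz": -5.6, "rx": -15, "ry": 0, "rz": 0}
    - {"fingers": 1, "tx": 0.6, "ty": 12, "tz": -8.4, "rx": -22.5, "ry": 0, "rz": 0}
    - {"fingers": 1, "tx": 0.8, "ty": 16, "tz": -11.1, "rx": -30, "ry": 0, "rz": 0}
    - {"fingers": 1, "tx": 1, "ty": 20, "tz": -13.9, "rx": -37.5, "ry": 0, "rz": 0}
    - {"fingers": 1, "tx": 1.2, "ty": 24, "tz": -16.6, "rx": -45, "ry": 0, "rz": 0}
    - {"fingers": 1, "tx": 1.4, "ty": 28, "tz": -19.4, "rx": -52.5, "ry": 0, "rz": 0}
    - {"fingers": 1, "tx": 1.6, "ty": 32, "tz": -22.2, "rx": -60, "ry": 0, "rz": 0}
    - {"fingers": 1, "tx": 1.8, "ty": 36, "tz": -24.9, "rx": -67.5, "ry": 0, "rz": 0}
    - {"fingers": 1, "tx": 2, "ty": 40, "tz": -27.7, "rx": -75, "ry": 0, "rz": 0}

```text
clock: 2.05
position: [502.8, -256.8, 203.0]
orientation: [-0.018, 0.707, 0.018, 0.707]
contact_force: [-0.1, -0.9, -0.1]
finger_gap: 88.0
```

```bash
python3 - <<'E'
from h import *
plan(cov([27.5,0,149]),toolR(YAW)); print(get_state()["q"].round(2),get_state()["clock"])
E
```

```text
t cm [0.297 9.029 7.787] r deg [-17.43   0.03   0.04]
[ 0.69  0.35 -0.41  1.82  0.16  1.    0.27] 2.05
```

arm_command:
  rows:
    - {"fingers": 1, "tx": 0.1, "ty": 3, "tz": 2.6, "rx": -6, "ry": 0, "rz": 0}
    - {"fingers": 1, "tx": 0.2, "ty": 6, "tz": 5.2, "rx": -12, "ry": 0, "rz": 0}
    - {"fingers": 1, "tx": 0.3, "ty": 9, "tz": 7.8, "rx": -17.4, "ry": 0, "rz": 0}
    - {"fingers": 1, "tx": 0.3, "ty": 9, "tz": 7.8, "rx": -17.4, "ry": 0, "rz": 0}
    - {"fingers": 1, "tx": 0.3, "ty": 9, "tz": 7.8, "rx": -17.4, "ry": 0, "rz": 0}

```text
clock: 2.55
position: [575.9, -163.8, 199.5]
orientation: [-0.123, 0.696, 0.124, 0.696]
contact_force: [0.9, -0.1, -0.5]
finger_gap: 87.9
```

```bash
python3 - <<'E'
from h import *
plan(cov([27.5,0,149]),toolR(YAW)); print(get_state()["q"].round(2),get_state()["clock"],get_state()["position"])
f=imaging.grab_frame("wrist"); 
im=f["img"].copy()[:,:,::-1].copy()
pts={"rib+":[16.5,0,28],"rib-":[8.5,0,28],"thumb":[46.5,0,28],"pl1":[49,33.5,4],"pl2":[49,-33.5,4],"pl3":[-49,-33.5,4],"pl4":[-49,33.5,4]}
for k,v in pts.items():
    p=proj(f,cov(v))[0]; print(k,p.round(1)); cv2.drawMarker(im,tuple(int(round(a)) for a in p),(0,255,0),cv2.MARKER_CROSS,8,1)
cv2.imwrite("pics/w1.png",im); cv2.imwrite("pics/w1raw.png",f["img"][:,:,::-1])
E
```

```text
t cm [-0.051  0.107  0.052] r deg [-0.23 -0.01 -0.02]
[ 0.55  0.42 -0.5   1.74  0.23  1.04  0.33] 2.55 [ 575.86143419 -163.82658144  199.48993872]
rib+ [300.7 233.9]
rib- [290.  233.9]
thumb [340.9 233.7]
pl1 [342.6 185.1]
pl2 [341.5 266.4]
pl3 [223.  266.9]
pl4 [217.7 185.6]
```

View pics/w1.png

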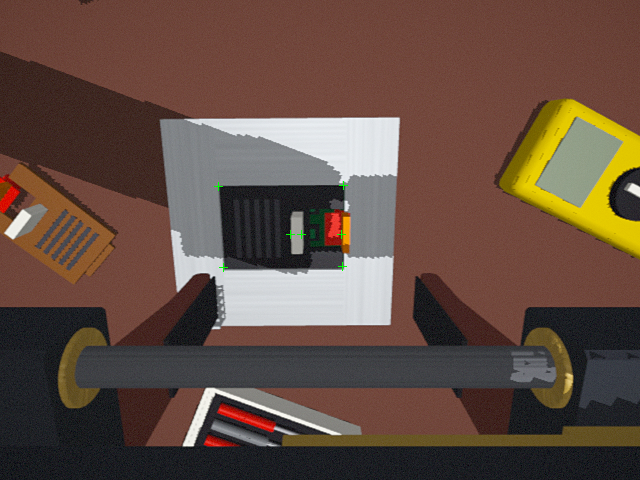

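```bash
python3 - <<'E'
import cv2
f=cv2.imread("pics/w1raw.png")[175:275,210:360]
cv2.imwrite("pics/w1c.png",cv2.resize(f,None,fx=5,fy=5,interpolation=cv2.INTER_NEAREST))
E
```

```text
(no output)
```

View pics/w1c.png

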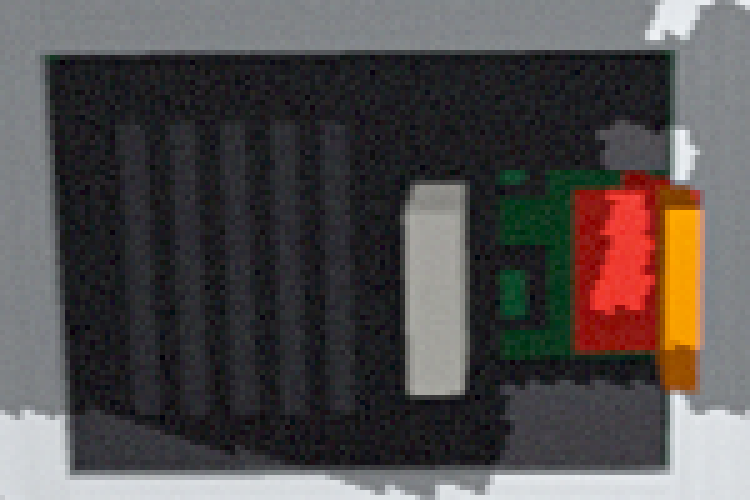

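```bash
python3 - <<'E'
from h import *
f=imaging.grab_frame("wrist")
m=np.array([[219,185.5],[344.4,185.4],[343.6,268.6],[224,269.4]])
C=np.array([[-50,35,4],[50,35,4],[50,-35,4],[-50,-35,4.]])
def w(p,c): return np.array([p[0],p[1],51])+Ro.from_euler('z',p[2]).apply(c)
r=least_squares(lambda p:(proj(f,w(p,C))-m).ravel(),[*PC[:2],YAW]); print(r.x,r.fun.round(1))
p=r.x
for k,c,u in(("rib-",[8.5,0,28],291),("thumb",[46.5,0,28],350.6)):
    g=lambda d:proj(f,w(p,np.add(c,[d,0,0])))[0][0]
    print(k,(u-g(0))/(g(1)-g(0)))
E
```

```text
[ 5.50955280e+02 -1.74399398e+02  3.52381099e-01] [-1.1 -0.4  1.1 -0.8  0.5  0.9 -0.5  0.5]
rib- -0.44993360109013314
thumb 6.048346528320481
```

```bash
sed -i 's/^PC=.*/PC=np.array([550.8,-173.5,0.]); YAW=.353/' h.py; python3 - <<'E'
from h import *
plan(cov([30.6,0,11]),toolR(YAW)); print(get_state()["position"],get_state()["contact_force"])
E
```

```text
t cm [13.751  0.15   0.555] r deg [-0.33 -0.05  0.03]
[ 574.89680388 -166.10483677  199.51147272] [-1.13789765 -0.60799769  0.05253448]
```

```bash
python3 - <<'E'
from h import *
f=imaging.grab_frame("wrist"); np.savez("f2.npz",**{k:f[k] for k in("R","t","camera_matrix")})
print(get_state()["position"])
x=f["img"][175:275,210:360]
cv2.imwrite("pics/w2c.png",cv2.resize(x,None,fx=5,fy=5,interpolation=cv2.INTER_NEAREST)[:,:,::-1])
E
```

```text
[ 574.7825625  -166.41113773  199.56231981]
```

View pics/w2c.png

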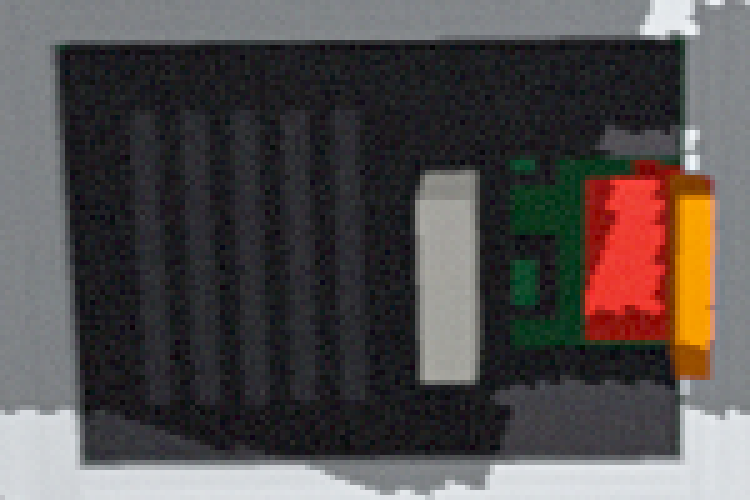

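```bash
python3 - <<'E'
from h import *
f=dict(np.load("f2.npz"))
m=np.array([[56,42],[683,37],[682,458],[82,464]])/5-.1+[210,175]
C=np.array([[-50,35,4],[50,35,4],[50,-35,4],[-50,-35,4.]])
def w(p,c): return np.array([p[0],p[1],51])+Ro.from_euler('z',p[2]).apply(c)
r=least_squares(lambda p:(proj(f,w(p,C))-m).ravel(),[*PC[:2],YAW]); print(r.x,r.fun.round(1))
p=r.x
for k,c,u in(("rib-",[8.5,0,28],416.5/5+210),("thumb",[46.5,0,28],714/5+210)):
    g=lambda d:proj(f,w(p,np.add(c,[d,0,0])))[0][0]
    print(k,(u-g(0))/(g(1)-g(0)))
E
sed -i 's/^PC=.*/PC=np.array([551.0,-172.3,0.]); YAW=.354/' h.py; python3 - <<'E'
from h import *
plan(cov([30.6,0,11]),toolR(YAW)); print(get_state()["position"],get_state()["contact_force"])
E
```

```text
[ 5.51729761e+02 -1.72788562e+02  3.56781234e-01] [-1.1 -0.2  1.2 -0.4  0.4  0.5 -0.4  0.4]
rib- -0.5815986269017807
thumb 5.769259492905332
t cm [13.755  0.285  0.635] r deg [-0.42 -0.05  0.04]
[ 574.7825625  -166.41113773  199.56231981] [-0.07287069 -0.34438742 -0.03975275]
```

arm_command:
  rows:
    - {"fingers": 1, "tx": 4, "ty": 0.3, "tz": 0.6, "rx": -0.4, "ry": 0, "rz": 0}
    - {"fingers": 1, "tx": 7.5, "ty": 0.3, "tz": 0.6, "rx": -0.4, "ry": 0, "rz": 0}
    - {"fingers": 1, "tx": 10.5, "ty": 0.3, "tz": 0.6, "rx": -0.4, "ry": 0, "rz": 0}
    - {"fingers": 1, "tx": 12.5, "ty": 0.3, "tz": 0.6, "rx": -0.4, "ry": 0, "rz": 0}
    - {"fingers": 1, "tx": 13.4, "ty": 0.3, "tz": 0.6, "rx": -0.4, "ry": 0, "rz": 0}
    - {"fingers": 1, "tx": 13.7, "ty": 0.3, "tz": 0.6, "rx": -0.4, "ry": 0, "rz": 0}
    - {"fingers": 1, "tx": 13.7, "ty": 0.3, "tz": 0.6, "rx": -0.4, "ry": 0, "rz": 0}
    - {"fingers": 1, "tx": 13.7, "ty": 0.3, "tz": 0.6, "rx": -0.4, "ry": 0, "rz": 0}

```text
clock: 3.5
position: [581.0, -160.2, 63.9]
orientation: [-0.126, 0.695, 0.125, 0.697]
contact_force: [0.3, -0.7, 0.4]
finger_gap: 87.5
```

```bash
python3 - <<'E'
from h import *
plan(cov([30.6,0,11]),toolR(YAW)); print(get_state()["position"],get_state()["contact_force"],get_state()["finger_gap"])
f=imaging.grab_frame("wrist"); cv2.imwrite("pics/w3.png",f["img"][:,:,::-1])
E
```

```text
t cm [ 0.192 -0.094 -0.173] r deg [0.12 0.09 0.07]
[ 580.99338995 -160.20183663   63.9240399 ] [ 0.2604678  -0.67700801  0.39342178] 87.53970588593982
```

View pics/w3.png

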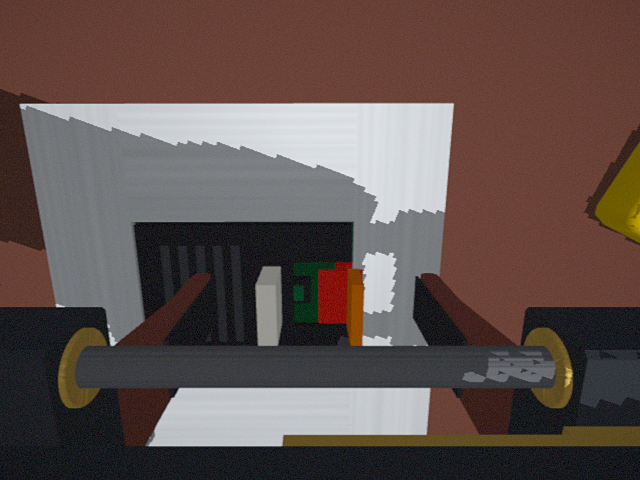

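arm_command:
  rows:
    - {"fingers": 0.62, "tx": 0.1, "ty": -0.1, "tz": 0, "rx": 0, "ry": 0, "rz": 0}
    - {"fingers": 0.62, "tx": 0.1, "ty": -0.1, "tz": 0, "rx": 0, "ry": 0, "rz": 0}
    - {"fingers": 0.62, "tx": 0.1, "ty": -0.1, "tz": 0, "rx": 0, "ry": 0, "rz": 0}
    - {"fingers": 0.62, "tx": 0.1, "ty": -0.1, "tz": 0, "rx": 0, "ry": 0, "rz": 0}
    - {"fingers": 0.62, "tx": 0.1, "ty": -0.1, "tz": 0, "rx": 0, "ry": 0, "rz": 0}
    - {"fingers": 0.62, "tx": 0.1, "ty": -0.1, "tz": 0, "rx": 0, "ry": 0, "rz": 0}

```text
clock: 4.15
position: [580.5, -160.7, 61.7]
orientation: [-0.125, 0.696, 0.125, 0.696]
contact_force: [-1.2, -0.5, -0.3]
finger_gap: 54.1
```

```bash
cat > s.py <<'E'
from h import *
s=get_state(); u=np.array([np.cos(YAW),np.sin(YAW),0]); v=np.array([-u[1],u[0],0])
d=s["position"]-PC-[0,0,51]; F=s["contact_force"]
print("t%.2f cover x %.2f y %.2f z %.2f gap %.2f | fingers -: %.2f +: %.2f | Fx %.2f Fy %.2f Fz %.2f  T"%(s["clock"],d@u,d@v,d[2],s["finger_gap"],d@u-s["finger_gap"]/2,d@u+s["finger_gap"]/2,F@u,F@v,F[2]),(s["torque"]@np.column_stack([u,v])).round(2))
E
python3 s.py;python3 - <<'E'
from h import *
plan(cov([30.6,0,11]),toolR(YAW))
f=imaging.grab_frame("wrist"); cv2.imwrite("pics/w4.png",f["img"][230:430,100:540,::-1])
E
python3 s.py
```

```text
t4.15 cover x 31.74 y 0.67 z 10.67 gap 54.11 | fingers -: 4.69 +: 58.79 | Fx -1.24 Fy -0.03 Fz -0.27  T [-0.04 -0.03]
t cm [-0.033 -0.067 -0.114] r deg [ 0.16 -0.    0.  ]
t4.20 cover x 31.76 y 0.67 z 10.66 gap 54.36 | fingers -: 4.58 +: 58.94 | Fx -0.39 Fy 0.63 Fz 0.72  T [-0.05 -0.09]
```

View pics/w4.png

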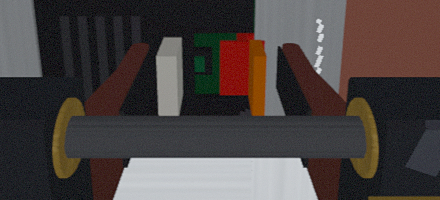

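arm_command:
  rows:
    - {"fingers": 0.62, "tx": 0, "ty": -0.05, "tz": 0.1, "rx": 0, "ry": 0, "rz": 0}
    - {"fingers": 0.62, "tx": 0, "ty": -0.05, "tz": 0.2, "rx": 0, "ry": 0, "rz": 0}
    - {"fingers": 0.62, "tx": 0, "ty": -0.05, "tz": 0.25, "rx": 0, "ry": 0, "rz": 0}
    - {"fingers": 0.62, "tx": 0, "ty": -0.05, "tz": 0.25, "rx": 0, "ry": 0, "rz": 0}

```text
clock: 4.6
position: [583.2, -160.2, 61.7]
orientation: [-0.125, 0.696, 0.125, 0.696]
contact_force: [-0.8, -0.4, -0.9]
finger_gap: 54.5
```

```bash
python3 s.py
```

```text
t4.60 cover x 34.41 y 0.19 z 10.66 gap 54.47 | fingers -: 7.17 +: 61.64 | Fx -0.86 Fy -0.16 Fz -0.89  T [-0.06 -0.1 ]
```

arm_command:
  rows:
    - {"fingers": 0.62, "tx": 0, "ty": 0, "tz": 0.05, "rx": 0, "ry": 0, "rz": 0}
    - {"fingers": 0.62, "tx": 0, "ty": 0, "tz": 0.05, "rx": 0, "ry": 0, "rz": 0}

```text
clock: 4.8
position: [583.6, -160.1, 61.6]
orientation: [-0.125, 0.696, 0.125, 0.696]
contact_force: [0.3, 0.0, 0.6]
finger_gap: 54.5
```

```bash
python3 s.py
```

```text
t4.80 cover x 34.77 y 0.15 z 10.64 gap 54.55 | fingers -: 7.50 +: 62.04 | Fx 0.26 Fy -0.08 Fz 0.62  T [-0.08 -0.04]
```

arm_command:
  rows:
    - {"fingers": 0.62, "tx": 0, "ty": 0, "tz": 0.05, "rx": 0, "ry": 0, "rz": 0}
    - {"fingers": 0.62, "tx": 0, "ty": 0, "tz": 0.05, "rx": 0, "ry": 0, "rz": 0}

```text
clock: 5.0
position: [584.0, -159.9, 61.7]
orientation: [-0.125, 0.696, 0.125, 0.696]
contact_force: [-0.3, -0.5, 0.1]
finger_gap: 54.2
```

```bash
python3 s.py
```

```text
t5.00 cover x 35.28 y 0.14 z 10.68 gap 54.18 | fingers -: 8.19 +: 62.37 | Fx -0.45 Fy -0.36 Fz 0.14  T [-0.06 -0.09]
```

arm_command:
  rows:
    - {"fingers": 0.62, "tx": 0, "ty": 0, "tz": 0.05, "rx": 0, "ry": 0, "rz": 0}
    - {"fingers": 0.62, "tx": 0, "ty": 0, "tz": 0.05, "rx": 0, "ry": 0, "rz": 0}

```text
clock: 5.2
position: [584.4, -159.8, 61.7]
orientation: [-0.125, 0.696, 0.125, 0.696]
contact_force: [-0.5, -0.4, 0.1]
finger_gap: 54.7
```

```bash
python3 s.py
```

```text
t5.20 cover x 35.71 y 0.15 z 10.66 gap 54.67 | fingers -: 8.38 +: 63.05 | Fx -0.66 Fy -0.22 Fz 0.05  T [-0.09 -0.06]
```

arm_command:
  rows:
    - {"fingers": 0.62, "tx": 0, "ty": 0, "tz": 0.05, "rx": 0, "ry": 0, "rz": 0}
    - {"fingers": 0.62, "tx": 0, "ty": 0, "tz": 0.05, "rx": 0, "ry": 0, "rz": 0}

```text
clock: 5.4
position: [584.6, -159.8, 61.6]
orientation: [-0.125, 0.696, 0.125, 0.696]
contact_force: [-1.6, 0.3, 1.3]
finger_gap: 54.1
```

```bash
python3 s.py
```

```text
t5.40 cover x 35.88 y 0.10 z 10.59 gap 54.11 | fingers -: 8.82 +: 62.94 | Fx -1.37 Fy 0.81 Fz 1.33  T [0.   0.24]
```

arm_command:
  rows:
    - {"fingers": 0.62, "tx": 0, "ty": 0, "tz": 0.05, "rx": 0, "ry": 0, "rz": 0}
    - {"fingers": 0.62, "tx": 0, "ty": 0, "tz": 0.05, "rx": 0, "ry": 0, "rz": 0}

```text
clock: 5.6
position: [585.4, -159.5, 61.6]
orientation: [-0.125, 0.696, 0.125, 0.696]
contact_force: [-0.8, -0.2, 0.3]
finger_gap: 54.8
```

```bash
python3 s.py
```

```text
t5.60 cover x 36.68 y 0.07 z 10.65 gap 54.76 | fingers -: 9.30 +: 64.06 | Fx -0.83 Fy 0.10 Fz 0.29  T [-0.1   0.15]
```

arm_command:
  rows:
    - {"fingers": 0.62, "tx": 0, "ty": 0, "tz": 0.05, "rx": 0, "ry": 0, "rz": 0}
    - {"fingers": 0.62, "tx": 0, "ty": 0, "tz": 0.05, "rx": 0, "ry": 0, "rz": 0}

```text
clock: 5.8
position: [585.4, -159.5, 61.6]
orientation: [-0.125, 0.696, 0.125, 0.696]
contact_force: [-3.3, -0.5, 2.0]
finger_gap: 54.1
```

```bash
python3 s.py
```

```text
t5.80 cover x 36.66 y 0.08 z 10.57 gap 54.13 | fingers -: 9.60 +: 63.73 | Fx -3.30 Fy 0.64 Fz 1.98  T [0.   0.72]
```

arm_command:
  rows:
    - {"fingers": 0.58, "tx": 0, "ty": 0, "tz": -0.2, "rx": 0, "ry": 0, "rz": 0}
    - {"fingers": 0.53, "tx": 0, "ty": 0, "tz": -0.4, "rx": 0, "ry": 0, "rz": 0}
    - {"fingers": 0.53, "tx": 0, "ty": 0, "tz": -0.4, "rx": 0, "ry": 0, "rz": 0}
    - {"fingers": 0.53, "tx": 0, "ty": 0, "tz": -0.4, "rx": 0, "ry": 0, "rz": 0}

```text
clock: 6.2
position: [581.7, -160.9, 61.6]
orientation: [-0.125, 0.696, 0.125, 0.696]
contact_force: [-2.4, -1.4, 2.5]
finger_gap: 46.7
```

```bash
python3 s.py; python3 - <<'E'
from h import *
f=imaging.grab_frame("wrist"); cv2.imwrite("pics/w5.png",cv2.resize(f["img"][250:350,200:440,::-1],None,fx=3,fy=3))
E
python3 s.py
```

```text
t6.20 cover x 32.74 y 0.09 z 10.58 gap 46.67 | fingers -: 9.40 +: 56.07 | Fx -2.72 Fy -0.44 Fz 2.48  T [-0.18  0.68]
t6.25 cover x 32.75 y 0.08 z 10.59 gap 46.51 | fingers -: 9.50 +: 56.01 | Fx -3.67 Fy -0.09 Fz 1.74  T [0.02 0.76]
```

View pics/w5.png

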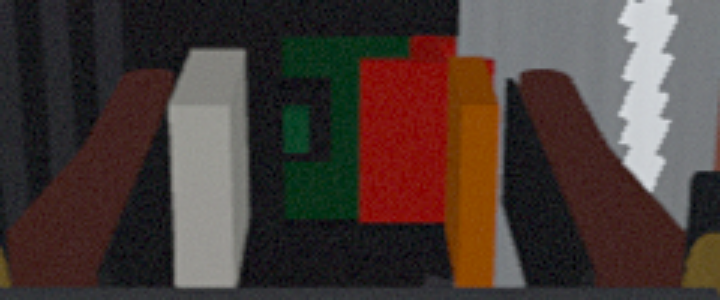

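arm_command:
  rows:
    - {"fingers": 0.515, "tx": 0, "ty": 0, "tz": -0.07, "rx": 0, "ry": 0, "rz": 0}
    - {"fingers": 0.515, "tx": 0, "ty": 0, "tz": -0.07, "rx": 0, "ry": 0, "rz": 0}

```text
clock: 6.45
position: [581.1, -161.1, 61.6]
orientation: [-0.125, 0.696, 0.125, 0.696]
contact_force: [-4.2, -1.0, 2.1]
finger_gap: 45.1
```

```bash
python3 s.py
```

```text
t6.45 cover x 32.10 y 0.09 z 10.60 gap 45.11 | fingers -: 9.54 +: 54.66 | Fx -4.27 Fy 0.47 Fz 2.12  T [-0.14  0.87]
```

arm_command:
  rows:
    - {"fingers": 0.505, "tx": 0, "ty": 0, "tz": -0.04, "rx": 0, "ry": 0, "rz": 0}
    - {"fingers": 0.505, "tx": 0, "ty": 0, "tz": -0.04, "rx": 0, "ry": 0, "rz": 0}

```text
clock: 6.65
position: [580.7, -161.3, 61.6]
orientation: [-0.125, 0.696, 0.125, 0.696]
contact_force: [-5.3, -1.6, 2.5]
finger_gap: 44.3
```

```bash
python3 s.py
```

```text
t6.65 cover x 31.68 y 0.06 z 10.59 gap 44.34 | fingers -: 9.51 +: 53.84 | Fx -5.50 Fy 0.29 Fz 2.50  T [-0.1   1.02]
```

arm_command:
  rows:
    - {"fingers": 0.495, "tx": 0, "ty": 0, "tz": -0.04, "rx": 0, "ry": 0, "rz": 0}
    - {"fingers": 0.495, "tx": 0, "ty": 0, "tz": -0.04, "rx": 0, "ry": 0, "rz": 0}

```text
clock: 6.85
position: [580.3, -161.4, 61.6]
orientation: [-0.125, 0.696, 0.125, 0.696]
contact_force: [-5.1, -1.3, 2.4]
finger_gap: 43.3
```

```bash
python3 s.py
```

```text
t6.85 cover x 31.26 y 0.10 z 10.60 gap 43.29 | fingers -: 9.62 +: 52.91 | Fx -5.21 Fy 0.54 Fz 2.38  T [-0.1   1.11]
```

arm_command:
  rows:
    - {"fingers": 0.485, "tx": 0, "ty": 0, "tz": -0.05, "rx": 0, "ry": 0, "rz": 0}
    - {"fingers": 0.485, "tx": 0, "ty": 0, "tz": -0.05, "rx": 0, "ry": 0, "rz": 0}

```text
clock: 7.05
position: [579.9, -161.5, 61.6]
orientation: [-0.125, 0.696, 0.125, 0.696]
contact_force: [-5.0, -1.9, 2.5]
finger_gap: 42.4
```

```bash
python3 s.py
```

```text
t7.05 cover x 30.85 y 0.08 z 10.59 gap 42.40 | fingers -: 9.65 +: 52.05 | Fx -5.31 Fy -0.10 Fz 2.50  T [-0.07  1.16]
```

arm_command:
  rows:
    - {"fingers": 0.57, "tx": 0, "ty": 0, "tz": -0.05, "rx": 0, "ry": 0, "rz": 0}
    - {"fingers": 0.57, "tx": 0, "ty": 0, "tz": -0.15, "rx": 0, "ry": 0, "rz": 0}
    - {"fingers": 0.57, "tx": 0, "ty": 0, "tz": -0.25, "rx": 0, "ry": 0, "rz": 0}
    - {"fingers": 0.57, "tx": 0, "ty": 0, "tz": -0.25, "rx": 0, "ry": 0, "rz": 0}

```text
clock: 7.45
position: [578.3, -161.9, 61.8]
orientation: [-0.125, 0.696, 0.126, 0.696]
contact_force: [-0.4, 0.0, -0.5]
finger_gap: 50.1
```

```bash
python3 s.py
```

```text
t7.45 cover x 29.20 y 0.26 z 10.75 gap 50.10 | fingers -: 4.15 +: 54.25 | Fx -0.40 Fy 0.19 Fz -0.46  T [-0.08 -0.1 ]
```

arm_command:
  rows:
    - {"fingers": 0.57, "tx": 0, "ty": 0, "tz": -0.05, "rx": 0, "ry": 0, "rz": 0}
    - {"fingers": 0.57, "tx": 0, "ty": 0, "tz": -0.1, "rx": 0, "ry": 0, "rz": 0}
    - {"fingers": 0.57, "tx": 0, "ty": 0, "tz": -0.1, "rx": 0, "ry": 0, "rz": 0}

```text
clock: 7.75
position: [577.1, -162.5, 61.7]
orientation: [-0.125, 0.696, 0.125, 0.696]
contact_force: [0.3, 0.1, -0.5]
finger_gap: 50.3
```

```bash
python3 s.py
```

```text
t7.75 cover x 27.88 y 0.15 z 10.70 gap 50.27 | fingers -: 2.74 +: 53.01 | Fx 0.34 Fy -0.01 Fz -0.52  T [-0.1  -0.17]
```

arm_command:
  rows:
    - {"fingers": 0.57, "tx": 0, "ty": 0, "tz": -0.05, "rx": 0, "ry": 0, "rz": 0}
    - {"fingers": 0.57, "tx": 0, "ty": 0, "tz": -0.05, "rx": 0, "ry": 0, "rz": 0}

```text
clock: 7.95
position: [576.6, -162.7, 61.7]
orientation: [-0.125, 0.696, 0.125, 0.696]
contact_force: [0.5, 0.2, -0.3]
finger_gap: 49.8
```

```bash
python3 s.py
```

```text
t7.95 cover x 27.34 y 0.11 z 10.71 gap 49.83 | fingers -: 2.43 +: 52.26 | Fx 0.51 Fy 0.07 Fz -0.26  T [-0.08 -0.22]
```

arm_command:
  rows:
    - {"fingers": 0.57, "tx": 0, "ty": 0, "tz": -0.05, "rx": 0, "ry": 0, "rz": 0}
    - {"fingers": 0.57, "tx": 0, "ty": 0, "tz": -0.05, "rx": 0, "ry": 0, "rz": 0}

```text
clock: 8.15
position: [576.1, -162.9, 61.7]
orientation: [-0.125, 0.696, 0.125, 0.696]
contact_force: [-0.2, -0.2, -0.7]
finger_gap: 49.9
```

```bash
python3 s.py
```

```text
t8.15 cover x 26.78 y 0.11 z 10.71 gap 49.89 | fingers -: 1.83 +: 51.72 | Fx -0.23 Fy -0.16 Fz -0.70  T [-0.08 -0.23]
```

arm_command:
  rows:
    - {"fingers": 0.57, "tx": 0, "ty": 0, "tz": -0.05, "rx": 0, "ry": 0, "rz": 0}
    - {"fingers": 0.57, "tx": 0, "ty": 0, "tz": -0.05, "rx": 0, "ry": 0, "rz": 0}

```text
clock: 8.35
position: [575.6, -163.1, 61.7]
orientation: [-0.125, 0.696, 0.125, 0.696]
contact_force: [1.8, -0.2, -0.2]
finger_gap: 49.9
```

```bash
python3 s.py
```

```text
t8.35 cover x 26.24 y 0.09 z 10.70 gap 49.94 | fingers -: 1.27 +: 51.21 | Fx 1.67 Fy -0.82 Fz -0.17  T [-0.11 -0.31]
```

arm_command:
  rows:
    - {"fingers": 0.57, "tx": 0, "ty": 0, "tz": -0.05, "rx": 0, "ry": 0, "rz": 0}
    - {"fingers": 0.57, "tx": 0, "ty": 0, "tz": -0.05, "rx": 0, "ry": 0, "rz": 0}

```text
clock: 8.55
position: [575.1, -163.2, 61.7]
orientation: [-0.125, 0.696, 0.125, 0.696]
contact_force: [0.9, 0.6, 0.3]
finger_gap: 50.4
```

```bash
python3 s.py
```

```text
t8.55 cover x 25.79 y 0.14 z 10.73 gap 50.44 | fingers -: 0.57 +: 51.01 | Fx 1.08 Fy 0.28 Fz 0.32  T [-0.03 -0.22]
```

arm_command:
  rows:
    - {"fingers": 0.57, "tx": 0, "ty": 0, "tz": -0.05, "rx": 0, "ry": 0, "rz": 0}
    - {"fingers": 0.57, "tx": 0, "ty": 0, "tz": -0.05, "rx": 0, "ry": 0, "rz": 0}

```text
clock: 8.75
position: [574.8, -163.4, 61.7]
orientation: [-0.125, 0.696, 0.125, 0.696]
contact_force: [1.8, -0.1, -0.5]
finger_gap: 50.0
```

```bash
python3 s.py
```

```text
t8.75 cover x 25.39 y 0.15 z 10.71 gap 49.95 | fingers -: 0.41 +: 50.36 | Fx 1.60 Fy -0.74 Fz -0.54  T [-0.02 -0.37]
```

arm_command:
  rows:
    - {"fingers": 0.57, "tx": 0, "ty": 0, "tz": -0.06, "rx": 0, "ry": 0, "rz": 0}
    - {"fingers": 0.57, "tx": 0, "ty": 0, "tz": -0.06, "rx": 0, "ry": 0, "rz": 0}

```text
clock: 8.95
position: [574.3, -163.5, 61.8]
orientation: [-0.125, 0.696, 0.125, 0.696]
contact_force: [1.4, 0.3, -0.5]
finger_gap: 50.2
```

```bash
python3 s.py
```

```text
t8.95 cover x 24.95 y 0.16 z 10.76 gap 50.17 | fingers -: -0.13 +: 50.04 | Fx 1.44 Fy -0.23 Fz -0.49  T [-0.05 -0.51]
```

arm_command:
  rows:
    - {"fingers": 0.57, "tx": 0, "ty": 0, "tz": -0.06, "rx": 0, "ry": 0, "rz": 0}
    - {"fingers": 0.57, "tx": 0, "ty": 0, "tz": -0.06, "rx": 0, "ry": 0, "rz": 0}

```text
clock: 9.15
position: [573.9, -163.6, 61.8]
orientation: [-0.125, 0.696, 0.126, 0.696]
contact_force: [2.6, 1.7, -0.5]
finger_gap: 50.1
```

```bash
python3 s.py
```

```text
t9.15 cover x 24.51 y 0.17 z 10.83 gap 50.14 | fingers -: -0.56 +: 49.58 | Fx 3.05 Fy 0.71 Fz -0.47  T [-0.04 -0.82]
```

arm_command:
  rows:
    - {"fingers": 0.57, "tx": 0, "ty": 0, "tz": -0.08, "rx": 0, "ry": 0, "rz": 0}
    - {"fingers": 0.57, "tx": 0, "ty": 0, "tz": -0.08, "rx": 0, "ry": 0, "rz": 0}
    - {"fingers": 0.57, "tx": 0, "ty": 0, "tz": -0.08, "rx": 0, "ry": 0, "rz": 0}

```text
clock: 9.45
position: [573.3, -163.9, 61.9]
orientation: [-0.126, 0.695, 0.125, 0.696]
contact_force: [4.4, 2.2, 0.1]
finger_gap: 50.2
```

```bash
python3 s.py; python3 - <<'E'
from h import *
f=imaging.grab_frame("wrist"); cv2.imwrite("pics/w6.png",cv2.resize(f["img"][230:350,180:440,::-1],None,fx=3,fy=3))
E
python3 s.py
```

```text
t9.45 cover x 23.83 y 0.14 z 10.90 gap 50.16 | fingers -: -1.25 +: 48.92 | Fx 4.87 Fy 0.53 Fz 0.11  T [ 0.01 -1.04]
t9.50 cover x 23.77 y 0.17 z 10.85 gap 49.77 | fingers -: -1.12 +: 48.66 | Fx 3.54 Fy 0.67 Fz 0.81  T [ 0.01 -1.09]
```

View pics/w6.png

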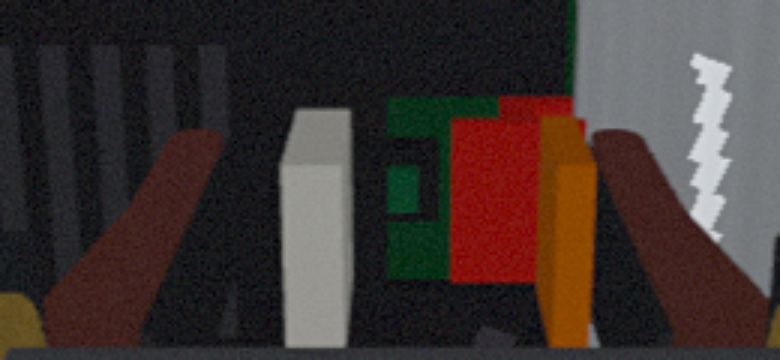

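arm_command:
  rows:
    - {"fingers": 0.55, "tx": 0, "ty": 0, "tz": 0.1, "rx": 0, "ry": 0, "rz": 0}
    - {"fingers": 0.53, "tx": 0, "ty": 0, "tz": 0.2, "rx": 0, "ry": 0, "rz": 0}
    - {"fingers": 0.51, "tx": 0, "ty": 0, "tz": 0.28, "rx": 0, "ry": 0, "rz": 0}
    - {"fingers": 0.49, "tx": 0, "ty": 0, "tz": 0.34, "rx": 0, "ry": 0, "rz": 0}
    - {"fingers": 0.48, "tx": 0, "ty": 0, "tz": 0.34, "rx": 0, "ry": 0, "rz": 0}
    - {"fingers": 0.47, "tx": 0, "ty": 0, "tz": 0.34, "rx": 0, "ry": 0, "rz": 0}
    - {"fingers": 0.46, "tx": 0, "ty": 0, "tz": 0.34, "rx": 0, "ry": 0, "rz": 0}
    - {"fingers": 0.455, "tx": 0, "ty": 0, "tz": 0.34, "rx": 0, "ry": 0, "rz": 0}
    - {"fingers": 0.455, "tx": 0, "ty": 0, "tz": 0.34, "rx": 0, "ry": 0, "rz": 0}
    - {"fingers": 0.455, "tx": 0, "ty": 0, "tz": 0.34, "rx": 0, "ry": 0, "rz": 0}

```text
clock: 10.5
position: [576.7, -162.7, 61.9]
orientation: [-0.126, 0.695, 0.126, 0.696]
contact_force: [4.9, 2.6, 0.4]
finger_gap: 39.9
```

```bash
python3 s.py; python3 - <<'E'
from h import *
f=imaging.grab_frame("wrist"); cv2.imwrite("pics/w7.png",cv2.resize(f["img"][230:350,180:440,::-1],None,fx=3,fy=3))
E
python3 s.py
```

```text
t10.50 cover x 27.41 y 0.15 z 10.92 gap 39.92 | fingers -: 7.45 +: 47.37 | Fx 5.49 Fy 0.71 Fz 0.41  T [ 0.04 -1.38]
t10.55 cover x 27.41 y 0.14 z 10.91 gap 40.15 | fingers -: 7.34 +: 47.49 | Fx 6.54 Fy 0.05 Fz -1.02  T [ 0.02 -1.37]
```

View pics/w7.png

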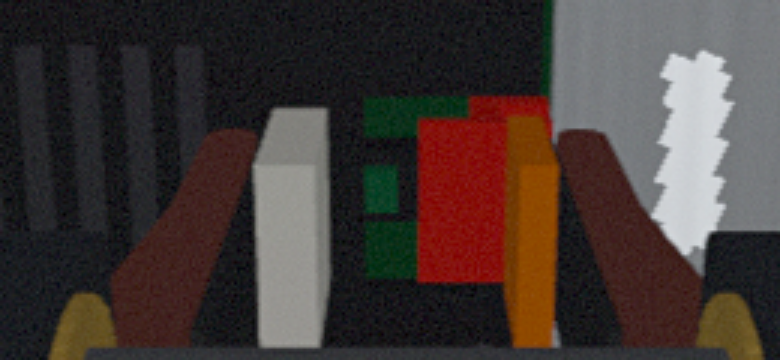

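arm_command:
  rows:
    - {"fingers": 0.45, "tx": 0, "ty": 0, "tz": 0, "rx": 0, "ry": 0, "rz": 0}
    - {"fingers": 0.445, "tx": 0, "ty": 0, "tz": 0, "rx": 0, "ry": 0, "rz": 0}
    - {"fingers": 0.44, "tx": 0, "ty": 0, "tz": 0, "rx": 0, "ry": 0, "rz": 0}
    - {"fingers": 0.435, "tx": 0, "ty": 0, "tz": 0, "rx": 0, "ry": 0, "rz": 0}
    - {"fingers": 0.435, "tx": 0, "ty": 0, "tz": 0, "rx": 0, "ry": 0, "rz": 0}
    - {"fingers": 0.435, "tx": 0, "ty": 0, "tz": 0, "rx": 0, "ry": 0, "rz": 0}

```text
clock: 11.15
position: [575.9, -162.9, 61.7]
orientation: [-0.125, 0.696, 0.125, 0.696]
contact_force: [4.4, 1.7, 2.1]
finger_gap: 38.6
```

```bash
python3 s.py; python3 - <<'E'
from h import *
f=imaging.grab_frame("wrist"); cv2.imwrite("pics/w8.png",cv2.resize(f["img"][230:350,180:440,::-1],None,fx=3,fy=3))
E
python3 s.py
```

```text
t11.15 cover x 26.63 y 0.14 z 10.74 gap 38.58 | fingers -: 7.35 +: 45.92 | Fx 4.73 Fy 0.10 Fz 2.08  T [ 0.11 -0.95]
t11.20 cover x 26.63 y 0.10 z 10.76 gap 38.59 | fingers -: 7.33 +: 45.93 | Fx 4.89 Fy 0.79 Fz 1.94  T [ 0.14 -0.98]
```

View pics/w8.png

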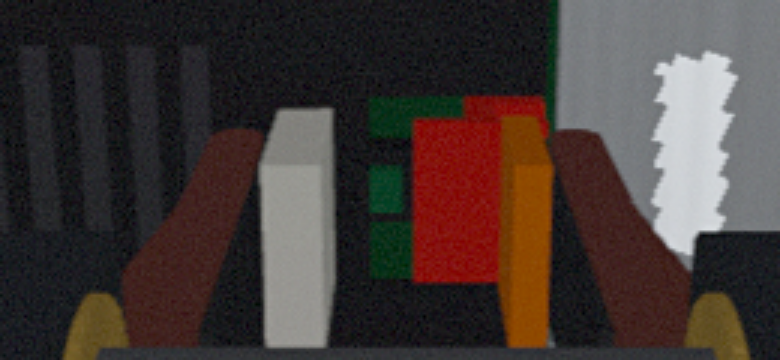

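arm_command:
  rows:
    - {"fingers": 0.435, "tx": 0, "ty": 0, "tz": 0.05, "rx": 0, "ry": 0, "rz": 0}
    - {"fingers": 0.435, "tx": 0, "ty": 0, "tz": 0.05, "rx": 0, "ry": 0, "rz": 0}
    - {"fingers": 0.435, "tx": -0.1, "ty": 0, "tz": 0.03, "rx": 0, "ry": -0.7, "rz": 0}
    - {"fingers": 0.435, "tx": -0.2, "ty": 0, "tz": 0.02, "rx": 0, "ry": -1.4, "rz": 0}
    - {"fingers": 0.435, "tx": -0.2, "ty": 0, "tz": 0.02, "rx": 0, "ry": -1.4, "rz": 0}

```text
clock: 11.7
position: [575.8, -163.1, 63.5]
orientation: [-0.124, 0.687, 0.127, 0.705]
contact_force: [3.3, 1.3, 0.0]
finger_gap: 38.0
```

```bash
python3 s.py
```

```text
t11.70 cover x 26.43 y 0.06 z 12.53 gap 38.03 | fingers -: 7.42 +: 45.45 | Fx 3.50 Fy 0.06 Fz 0.02  T [-0.01 -0.8 ]
```

arm_command:
  rows:
    - {"fingers": 0.435, "tx": -0.1, "ty": 0, "tz": 0.03, "rx": 0, "ry": -0.7, "rz": 0}
    - {"fingers": 0.435, "tx": -0.2, "ty": 0, "tz": 0.01, "rx": 0, "ry": -1.4, "rz": 0}
    - {"fingers": 0.435, "tx": -0.3, "ty": 0, "tz": 0, "rx": 0, "ry": -2.1, "rz": 0}
    - {"fingers": 0.435, "tx": -0.4, "ty": 0, "tz": -0.02, "rx": 0, "ry": -2.8, "rz": 0}
    - {"fingers": 0.435, "tx": -0.5, "ty": 0, "tz": -0.04, "rx": 0, "ry": -3.5, "rz": 0}
    - {"fingers": 0.435, "tx": -0.62, "ty": 0, "tz": -0.06, "rx": 0, "ry": -4.3, "rz": 0}
    - {"fingers": 0.435, "tx": -0.62, "ty": 0, "tz": -0.06, "rx": 0, "ry": -4.3, "rz": 0}

```text
clock: 12.4
position: [575.0, -163.5, 69.9]
orientation: [-0.119, 0.66, 0.131, 0.73]
contact_force: [-0.4, 0.3, -0.9]
finger_gap: 38.6
```

```bash
python3 s.py; python3 - <<'E'
from h import *
f=imaging.grab_frame("wrist"); cv2.imwrite("pics/w9.png",f["img"][:,:,::-1])
f=imaging.grab_frame("scene"); cv2.imwrite("pics/s9.png",cv2.resize(f["img"][140:260,180:320,::-1],None,fx=5,fy=5))
print(np.degrees(Ro.from_quat(get_state()["orientation"]).as_matrix()[2,2]))
E
python3 s.py
```

```text
t12.40 cover x 25.58 y -0.05 z 18.94 gap 38.60 | fingers -: 6.28 +: 44.88 | Fx -0.32 Fy 0.38 Fz -0.86  T [ 0.01 -0.2 ]
5.654833661159969
t12.50 cover x 25.63 y -0.01 z 18.82 gap 38.24 | fingers -: 6.51 +: 44.75 | Fx 0.17 Fy -0.25 Fz -0.62  T [-0.07 -0.05]
```

View pics/w9.png

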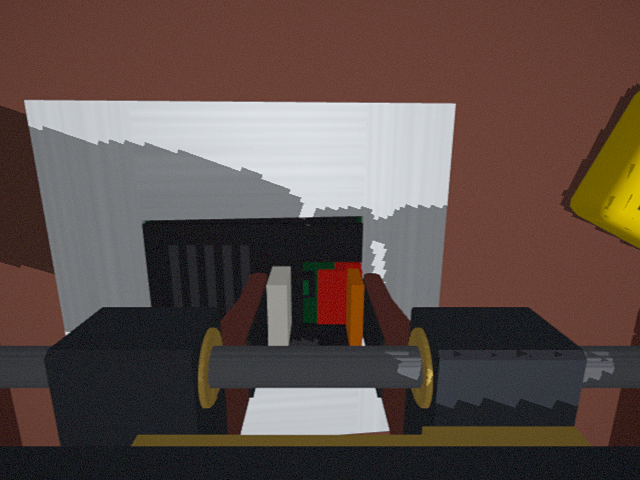

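View pics/s9.png

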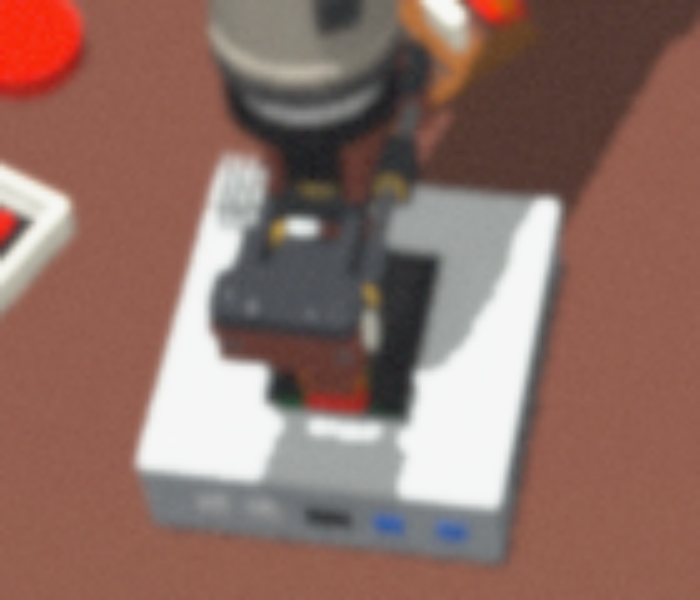

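arm_command:
  rows:
    - {"fingers": 0.435, "tx": -0.14, "ty": 0, "tz": 0, "rx": 0, "ry": -1, "rz": 0}
    - {"fingers": 0.435, "tx": -0.28, "ty": 0, "tz": -0.01, "rx": 0, "ry": -2, "rz": 0}
    - {"fingers": 0.435, "tx": -0.43, "ty": 0, "tz": -0.02, "rx": 0, "ry": -3.1, "rz": 0}
    - {"fingers": 0.435, "tx": -0.57, "ty": 0, "tz": -0.03, "rx": 0, "ry": -4.1, "rz": 0}
    - {"fingers": 0.435, "tx": -0.71, "ty": 0, "tz": -0.05, "rx": 0, "ry": -5.1, "rz": 0}
    - {"fingers": 0.435, "tx": -0.85, "ty": 0, "tz": -0.06, "rx": 0, "ry": -6.1, "rz": 0}
    - {"fingers": 0.435, "tx": -0.99, "ty": 0, "tz": -0.08, "rx": 0, "ry": -7.1, "rz": 0}
    - {"fingers": 0.435, "tx": -1.12, "ty": 0, "tz": -0.1, "rx": 0, "ry": -8.1, "rz": 0}
    - {"fingers": 0.435, "tx": -1.12, "ty": 0, "tz": -0.1, "rx": 0, "ry": -8.1, "rz": 0}

```text
clock: 13.4
position: [572.8, -164.4, 80.8]
orientation: [-0.109, 0.607, 0.139, 0.775]
contact_force: [-0.1, -0.5, -1.4]
finger_gap: 38.4
```

```bash
python3 s.py; python3 - <<'E'
from h import *
f=imaging.grab_frame("wrist"); cv2.imwrite("pics/w10.png",f["img"][:,:,::-1])
print(Ro.from_quat(get_state()["orientation"]).as_matrix()[2,2])
E
python3 s.py
```

```text
t13.40 cover x 23.19 y -0.13 z 29.80 gap 38.38 | fingers -: 4.00 +: 42.38 | Fx -0.26 Fy -0.40 Fz -1.37  T [-0.08  0.15]
0.23849363033151477
t13.45 cover x 23.51 y -0.09 z 29.86 gap 38.49 | fingers -: 4.27 +: 42.75 | Fx 0.22 Fy -0.54 Fz -0.12  T [-0.05  0.18]
```

View pics/w10.png

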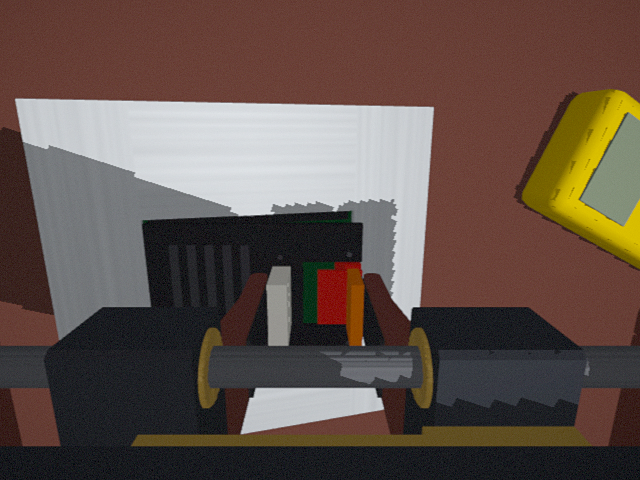

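arm_command:
  rows:
    - {"fingers": 0.435, "tx": 0, "ty": 0, "tz": 0.15, "rx": 0, "ry": 0, "rz": 0}
    - {"fingers": 0.435, "tx": 0, "ty": 0, "tz": 0.3, "rx": 0, "ry": 0, "rz": 0}
    - {"fingers": 0.435, "tx": 0, "ty": 0, "tz": 0.5, "rx": 0, "ry": 0, "rz": 0}
    - {"fingers": 0.435, "tx": 0, "ty": 0, "tz": 0.7, "rx": 0, "ry": 0, "rz": 0}
    - {"fingers": 0.435, "tx": 0, "ty": 0, "tz": 0.9, "rx": 0, "ry": 0, "rz": 0}
    - {"fingers": 0.435, "tx": 0, "ty": 0, "tz": 1.1, "rx": 0, "ry": 0, "rz": 0}
    - {"fingers": 0.435, "tx": 0, "ty": 0, "tz": 1.3, "rx": 0, "ry": 0, "rz": 0}
    - {"fingers": 0.435, "tx": 0, "ty": 0, "tz": 1.4, "rx": 0, "ry": 0, "rz": 0}
    - {"fingers": 0.435, "tx": 0, "ty": 0, "tz": 1.4, "rx": 0, "ry": 0, "rz": 0}

```text
clock: 14.35
position: [586.3, -159.0, 84.3]
orientation: [-0.11, 0.607, 0.14, 0.774]
contact_force: [0.2, 0.5, -0.0]
finger_gap: 38.4
```

```bash
python3 s.py; python3 - <<'E'
from h import *
f=imaging.grab_frame("wrist"); cv2.imwrite("pics/w11.png",f["img"][:,:,::-1])
E
python3 s.py
```

```text
t14.35 cover x 37.75 y 0.19 z 33.28 gap 38.41 | fingers -: 18.54 +: 56.95 | Fx 0.36 Fy 0.43 Fz -0.04  T [-0.04  0.18]
t14.40 cover x 37.59 y 0.13 z 33.23 gap 38.54 | fingers -: 18.32 +: 56.86 | Fx -0.47 Fy 0.53 Fz -1.25  T [-0.    0.16]
```

View pics/w11.png

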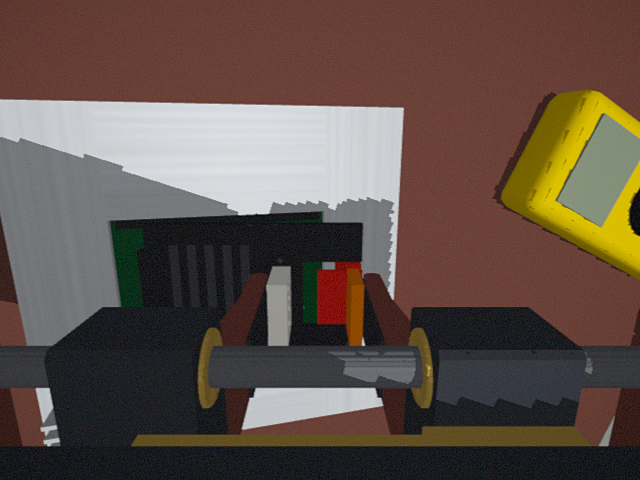

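arm_command:
  rows:
    - {"fingers": 0.435, "tx": -0.3, "ty": 0, "tz": 0.15, "rx": 0, "ry": 0, "rz": 0}
    - {"fingers": 0.435, "tx": -1, "ty": 0, "tz": 0.3, "rx": 0, "ry": 0, "rz": 0}
    - {"fingers": 0.435, "tx": -2.2, "ty": 0, "tz": 0.3, "rx": 0, "ry": 0, "rz": 0}
    - {"fingers": 0.435, "tx": -3.8, "ty": 0, "tz": 0, "rx": 0, "ry": 1, "rz": 0}
    - {"fingers": 0.435, "tx": -5.5, "ty": 0, "tz": -0.5, "rx": 0, "ry": 2, "rz": 0}
    - {"fingers": 0.435, "tx": -7, "ty": 0, "tz": -1, "rx": 0, "ry": 3, "rz": 0}
    - {"fingers": 0.435, "tx": -8, "ty": 0, "tz": -1.4, "rx": 0, "ry": 4, "rz": 0}
    - {"fingers": 0.435, "tx": -8.5, "ty": 0, "tz": -1.6, "rx": 0, "ry": 5, "rz": 0}
    - {"fingers": 0.435, "tx": -8.6, "ty": 0, "tz": -1.6, "rx": 0, "ry": 6, "rz": 0}

```text
clock: 15.3
position: [552.4, -172.2, 165.1]
orientation: [-0.117, 0.647, 0.133, 0.742]
contact_force: [0.6, -0.4, -1.0]
finger_gap: 38.1
```

```bash
cat >> h.py <<'E'
TR=np.array([588.4,168.8,0]); TY=.015
def place(dz,pitch=.074,off=(0,-25),rel=(27.6,0,10.75)):
    o=TR+Ro.from_euler('z',TY).apply([*off,13.7+dz]); return cov(rel,TY,o,pitch),toolR(TY,pitch)
E
python3 s.py; python3 - <<'E'
from h import *
plan(*place(110)); print(get_state()["q"].round(2))
f=imaging.grab_frame("wrist"); cv2.imwrite("pics/w12.png",f["img"][:,:,::-1])
E
```

```text
t15.30 cover x 1.36 y -0.44 z 114.08 gap 38.14 | fingers -: -17.71 +: 20.43 | Fx 0.43 Fy -0.62 Fz -1.01  T [-0.05  0.05]
t cm [ 5.096 27.469 16.396] r deg [19.43  3.53 -1.97]
[ 0.71  0.39 -0.59  1.9   0.2   0.8   0.4 ]
```

View pics/w12.png

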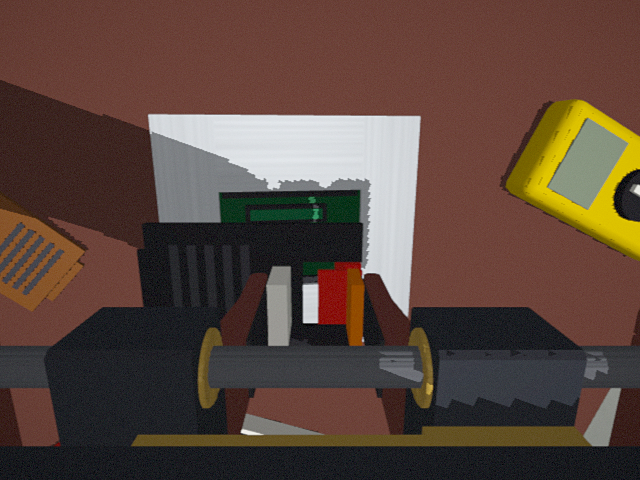

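arm_command:
  rows:
    - {"fingers": 0.435, "tx": 0.1, "ty": 1, "tz": 0.6, "rx": 1, "ry": 0.2, "rz": -0.1}
    - {"fingers": 0.435, "tx": 0.4, "ty": 3, "tz": 1.8, "rx": 2.5, "ry": 0.5, "rz": -0.2}
    - {"fingers": 0.435, "tx": 0.9, "ty": 6, "tz": 3.6, "rx": 4.5, "ry": 0.8, "rz": -0.5}
    - {"fingers": 0.435, "tx": 1.4, "ty": 9, "tz": 5.4, "rx": 6.5, "ry": 1.2, "rz": -0.7}
    - {"fingers": 0.435, "tx": 2, "ty": 12, "tz": 7.2, "rx": 8.5, "ry": 1.5, "rz": -0.9}
    - {"fingers": 0.435, "tx": 2.6, "ty": 15, "tz": 9, "rx": 10.6, "ry": 1.9, "rz": -1.1}
    - {"fingers": 0.435, "tx": 3.2, "ty": 18, "tz": 10.8, "rx": 12.7, "ry": 2.3, "rz": -1.3}
    - {"fingers": 0.435, "tx": 3.8, "ty": 21, "tz": 12.5, "rx": 14.9, "ry": 2.7, "rz": -1.5}
    - {"fingers": 0.435, "tx": 4.4, "ty": 24, "tz": 14.3, "rx": 17, "ry": 3.1, "rz": -1.7}
    - {"fingers": 0.435, "tx": 4.8, "ty": 26, "tz": 15.5, "rx": 18.5, "ry": 3.4, "rz": -1.9}

```text
clock: 16.35
position: [611.4, 131.6, 136.7]
orientation: [-0.011, 0.68, 0.013, 0.733]
contact_force: [-0.4, -0.1, 0.5]
finger_gap: 38.5
```

arm_command:
  rows:
    - {"fingers": 0.435, "tx": 0.2, "ty": 1, "tz": 0.6, "rx": 0.6, "ry": 0.1, "rz": -0.1}
    - {"fingers": 0.435, "tx": 0.3, "ty": 1.5, "tz": 0.9, "rx": 0.9, "ry": 0.1, "rz": -0.1}
    - {"fingers": 0.435, "tx": 0.3, "ty": 1.5, "tz": 0.9, "rx": 0.9, "ry": 0.1, "rz": -0.1}
    - {"fingers": 0.435, "tx": 0.3, "ty": 1.5, "tz": 0.9, "rx": 0.9, "ry": 0.1, "rz": -0.1}

```text
clock: 16.75
position: [620.4, 141.1, 134.9]
orientation: [-0.005, 0.68, 0.005, 0.733]
contact_force: [0.3, -0.9, -0.8]
finger_gap: 38.2
```

```bash
python3 s.py; python3 - <<'E'
from h import *
plan(*place(0)); print(get_state()["position"])
f=imaging.grab_frame("wrist"); cv2.imwrite("pics/w13.png",f["img"][:,:,::-1])
f=imaging.grab_frame("scene"); cv2.imwrite("pics/s13.png",cv2.resize(f["img"][180:350,290:450,::-1],None,fx=3.5,fy=3.5))
plan(*place(0))
E
```

```text
t16.75 cover x 173.77 y 269.91 z 83.87 gap 38.22 | fingers -: 154.66 +: 192.88 | Fx -0.06 Fy -0.92 Fz -0.78  T [-0.05 -0.02]
t cm [10.775  0.321 -1.287] r deg [-0.02 -0.01  0.03]
[620.42804958 141.11380649 134.87193632]
t cm [10.799  0.314 -1.288] r deg [-0.04  0.01  0.02]
```

View pics/w13.png

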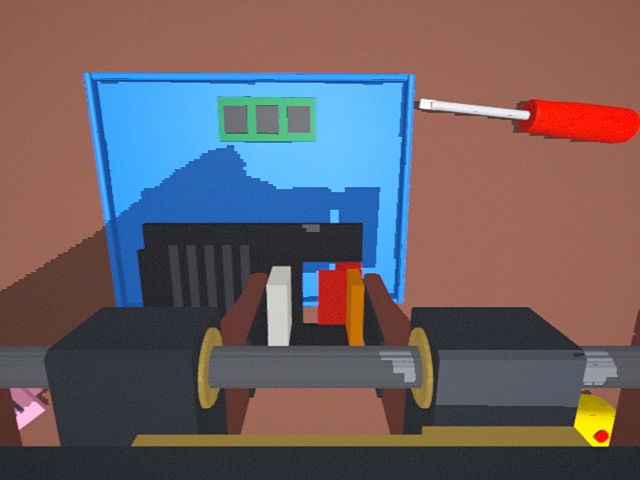

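View pics/s13.png

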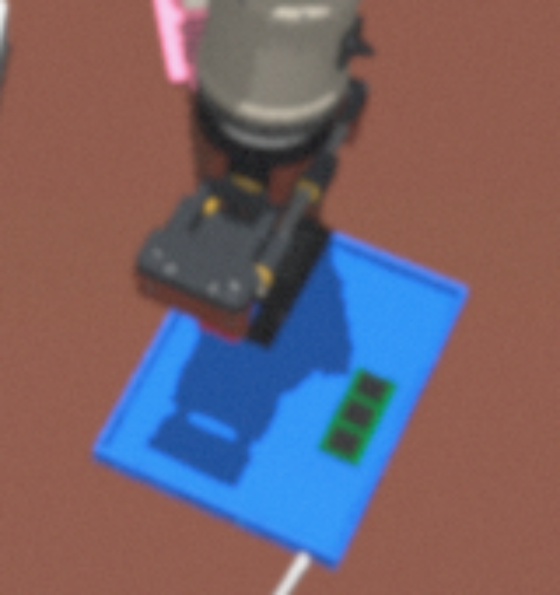

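arm_command:
  rows:
    - {"fingers": 0.435, "tx": 1.5, "ty": 0.1, "tz": -0.2, "rx": 0, "ry": 0, "rz": 0}
    - {"fingers": 0.435, "tx": 3.5, "ty": 0.3, "tz": -0.5, "rx": 0, "ry": 0, "rz": 0}
    - {"fingers": 0.435, "tx": 5.5, "ty": 0.3, "tz": -0.8, "rx": 0, "ry": 0, "rz": 0}
    - {"fingers": 0.435, "tx": 7.5, "ty": 0.3, "tz": -1, "rx": 0, "ry": 0, "rz": 0}
    - {"fingers": 0.435, "tx": 9, "ty": 0.3, "tz": -1.15, "rx": 0, "ry": 0, "rz": 0}
    - {"fingers": 0.435, "tx": 9.8, "ty": 0.3, "tz": -1.2, "rx": 0, "ry": 0, "rz": 0}
    - {"fingers": 0.435, "tx": 10.1, "ty": 0.3, "tz": -1.25, "rx": 0, "ry": 0, "rz": 0}
    - {"fingers": 0.435, "tx": 10.1, "ty": 0.3, "tz": -1.25, "rx": 0, "ry": 0, "rz": 0}
    - {"fingers": 0.435, "tx": 10.1, "ty": 0.3, "tz": -1.25, "rx": 0, "ry": 0, "rz": 0}

```text
clock: 17.75
position: [616.0, 146.3, 34.3]
orientation: [-0.005, 0.68, 0.006, 0.733]
contact_force: [-0.2, -0.4, -0.7]
finger_gap: 38.2
```

```bash
python3 s.py; python3 - <<'E'
from h import *
f=imaging.grab_frame("wrist"); cv2.imwrite("pics/w14.png",f["img"][:,:,::-1])
plan(*place(0))
E
```

```text
t17.75 cover x 171.39 y 276.33 z -16.73 gap 38.22 | fingers -: 152.28 +: 190.49 | Fx -0.33 Fy -0.30 Fz -0.72  T [-0.02 -0.02]
t cm [ 0.784 -0.212 -0.115] r deg [ 0.06  0.11 -0.07]
```

View pics/w14.png

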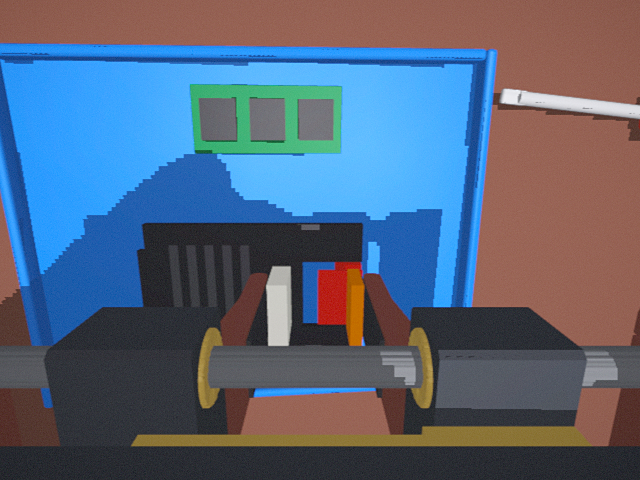

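arm_command:
  rows:
    - {"fingers": 0.435, "tx": 0.1, "ty": 0, "tz": 0, "rx": 0, "ry": 0, "rz": 0}
    - {"fingers": 0.435, "tx": 0.2, "ty": 0, "tz": -0.01, "rx": 0, "ry": 0, "rz": 0}
    - {"fingers": 0.435, "tx": 0.3, "ty": 0, "tz": -0.02, "rx": 0, "ry": 0, "rz": 0}
    - {"fingers": 0.435, "tx": 0.4, "ty": 0, "tz": -0.03, "rx": 0, "ry": 0, "rz": 0}
    - {"fingers": 0.435, "tx": 0.5, "ty": 0, "tz": -0.03, "rx": 0, "ry": 0, "rz": 0}
    - {"fingers": 0.435, "tx": 0.5, "ty": 0, "tz": -0.03, "rx": 0, "ry": 0, "rz": 0}

```text
clock: 18.4
position: [615.3, 146.1, 28.3]
orientation: [-0.005, 0.68, 0.006, 0.733]
contact_force: [-0.9, -0.4, -1.2]
finger_gap: 38.3
```

```bash
python3 s.py; python3 -c "
from h import *
plan(*place(0))"
```

```text
t18.40 cover x 170.67 y 276.33 z -22.72 gap 38.26 | fingers -: 151.54 +: 189.80 | Fx -1.01 Fy -0.07 Fz -1.21  T [-0.    0.02]
t cm [ 0.182 -0.186  0.004] r deg [ 0.07  0.   -0.04]
```

arm_command:
  rows:
    - {"fingers": 0.435, "tx": 0.05, "ty": 0, "tz": 0, "rx": 0, "ry": 0, "rz": 0}
    - {"fingers": 0.435, "tx": 0.1, "ty": 0, "tz": 0, "rx": 0, "ry": 0, "rz": 0}
    - {"fingers": 0.435, "tx": 0.1, "ty": 0, "tz": 0, "rx": 0, "ry": 0, "rz": 0}

```text
clock: 18.7
position: [615.5, 146.0, 27.4]
orientation: [-0.005, 0.68, 0.006, 0.733]
contact_force: [0.4, 0.8, -1.3]
finger_gap: 38.3
```

```bash
python3 s.py
```

```text
t18.70 cover x 170.81 y 276.25 z -23.60 gap 38.27 | fingers -: 151.68 +: 189.95 | Fx 0.62 Fy 0.66 Fz -1.32  T [-0.02 -0.01]
```

arm_command:
  rows:
    - {"fingers": 0.435, "tx": 0.05, "ty": 0, "tz": 0, "rx": 0, "ry": 0, "rz": 0}
    - {"fingers": 0.435, "tx": 0.1, "ty": 0, "tz": 0, "rx": 0, "ry": 0, "rz": 0}
    - {"fingers": 0.435, "tx": 0.1, "ty": 0, "tz": 0, "rx": 0, "ry": 0, "rz": 0}

```text
clock: 19.0
position: [615.7, 146.2, 26.8]
orientation: [-0.005, 0.68, 0.006, 0.733]
contact_force: [-1.6, -0.4, 3.7]
finger_gap: 38.6
```

```bash
python3 s.py
```

```text
t19.00 cover x 171.04 y 276.31 z -24.16 gap 38.55 | fingers -: 151.76 +: 190.32 | Fx -1.66 Fy 0.24 Fz 3.66  T [-0.04  0.24]
```

arm_command:
  rows:
    - {"fingers": 0.45, "tx": 0, "ty": 0, "tz": 0.06, "rx": 0, "ry": 0, "rz": 0}
    - {"fingers": 0.465, "tx": 0, "ty": 0, "tz": 0.12, "rx": 0, "ry": 0, "rz": 0}
    - {"fingers": 0.48, "tx": 0, "ty": 0, "tz": 0.18, "rx": 0, "ry": 0, "rz": 0}
    - {"fingers": 0.495, "tx": 0, "ty": 0, "tz": 0.25, "rx": 0, "ry": 0, "rz": 0}
    - {"fingers": 0.51, "tx": 0, "ty": 0, "tz": 0.28, "rx": 0, "ry": 0, "rz": 0}
    - {"fingers": 0.54, "tx": 0, "ty": 0, "tz": 0.28, "rx": 0, "ry": 0, "rz": 0}
    - {"fingers": 0.58, "tx": 0, "ty": 0, "tz": 0.28, "rx": 0, "ry": 0, "rz": 0}
    - {"fingers": 0.62, "tx": 0, "ty": 0, "tz": 0.28, "rx": 0, "ry": 0, "rz": 0}
    - {"fingers": 0.62, "tx": 0, "ty": 0, "tz": 0.28, "rx": 0, "ry": 0, "rz": 0}

```text
clock: 19.9
position: [618.4, 146.1, 26.6]
orientation: [-0.005, 0.68, 0.006, 0.733]
contact_force: [-0.2, -0.5, -0.1]
finger_gap: 54.5
```

```bash
python3 s.py; python3 - <<'E'
from h import *
f=imaging.grab_frame("wrist"); cv2.imwrite("pics/w15.png",f["img"][:,:,::-1])
E
```

```text
t19.90 cover x 173.64 y 275.26 z -24.36 gap 54.55 | fingers -: 146.36 +: 200.91 | Fx -0.36 Fy -0.36 Fz -0.09  T [-0.   -0.04]
```

View pics/w15.png

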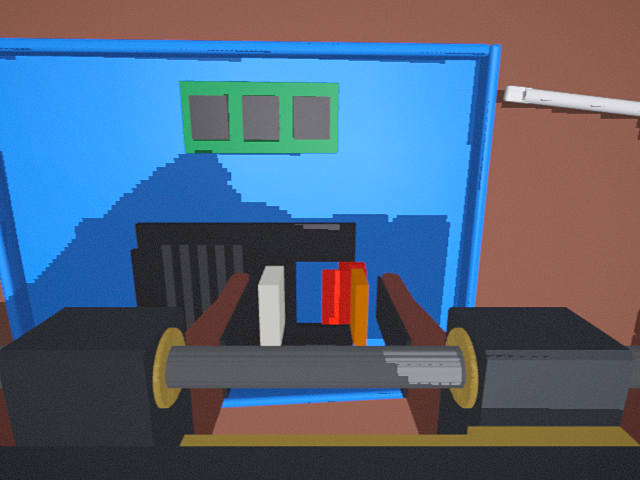

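arm_command:
  rows:
    - {"fingers": 0.62, "tx": -0.5, "ty": 0, "tz": 0.04, "rx": 0, "ry": 0, "rz": 0}
    - {"fingers": 0.62, "tx": -1.5, "ty": 0, "tz": 0.1, "rx": 0, "ry": 0, "rz": 0}
    - {"fingers": 0.62, "tx": -3, "ty": 0, "tz": 0.2, "rx": 0, "ry": 0, "rz": 0}
    - {"fingers": 0.7, "tx": -6, "ty": 0, "tz": 0.4, "rx": 0, "ry": 0, "rz": 0}
    - {"fingers": 1, "tx": -10, "ty": 0, "tz": 0.7, "rx": 0, "ry": 0, "rz": 0}
    - {"fingers": 1, "tx": -14, "ty": 0, "tz": 1, "rx": 0, "ry": 0, "rz": 0}
    - {"fingers": 1, "tx": -15, "ty": -3, "tz": 0, "rx": 0, "ry": 0, "rz": 0}
    - {"fingers": 1, "tx": -15, "ty": -8, "tz": -4, "rx": 0, "ry": 0, "rz": 0}
    - {"fingers": 1, "tx": -15, "ty": -12, "tz": -8, "rx": 0, "ry": 0, "rz": 0}
    - {"fingers": 1, "tx": -15, "ty": -16, "tz": -11, "rx": 0, "ry": 0, "rz": 0}

```text
clock: 20.95
position: [511.5, -0.7, 170.3]
orientation: [-0.006, 0.68, 0.006, 0.733]
contact_force: [-0.1, -1.4, -0.8]
finger_gap: 87.8
```

arm_command:
  rows:
    - {"fingers": 1, "tx": -1, "ty": -3, "tz": -2, "rx": 0, "ry": 0, "rz": 0}
    - {"fingers": 1, "tx": -2, "ty": -5, "tz": -2, "rx": 0, "ry": 0, "rz": 0}
    - {"fingers": 1, "tx": -2, "ty": -5, "tz": -2, "rx": 0, "ry": 0, "rz": 0}
    - {"fingers": 1, "tx": -2, "ty": -5, "tz": -2, "rx": 0, "ry": 0, "rz": 0}

```text
clock: 21.35
position: [492.7, -49.8, 188.5]
orientation: [-0.005, 0.68, 0.006, 0.734]
contact_force: [0.8, -0.4, 0.8]
finger_gap: 87.8
```

```bash
python3 s.py; python3 - <<'E'
from h import *
f=imaging.grab_frame("scene"); cv2.imwrite("pics/s16.png",f["img"][:,:,::-1])
cv2.imwrite("pics/s16c.png",cv2.resize(f["img"][170:350,190:440,::-1],None,fx=3,fy=3))
f=imaging.grab_frame("top"); cv2.imwrite("pics/t16.png",f["img"][:,:,::-1])
E
```

```text
t21.35 cover x -12.24 y 135.14 z 137.50 gap 87.76 | fingers -: -56.12 +: 31.64 | Fx 0.58 Fy -0.63 Fz 0.81  T [ 0.01 -0.02]
```

View pics/s16c.png

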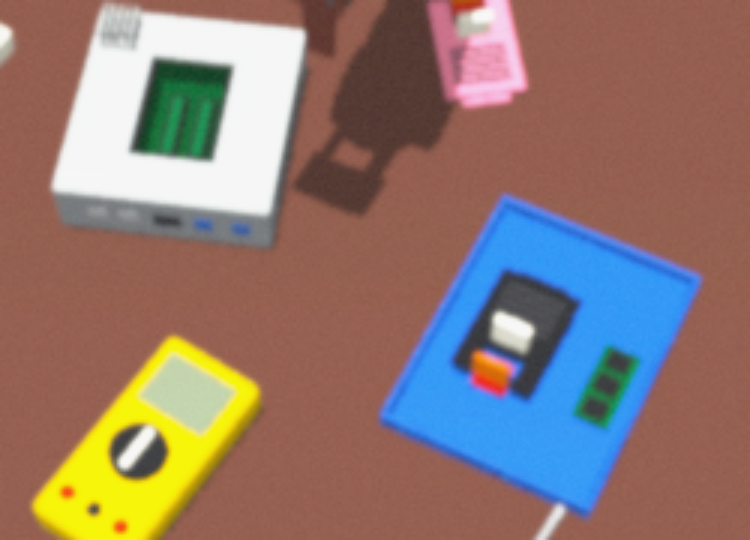

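View pics/t16.png

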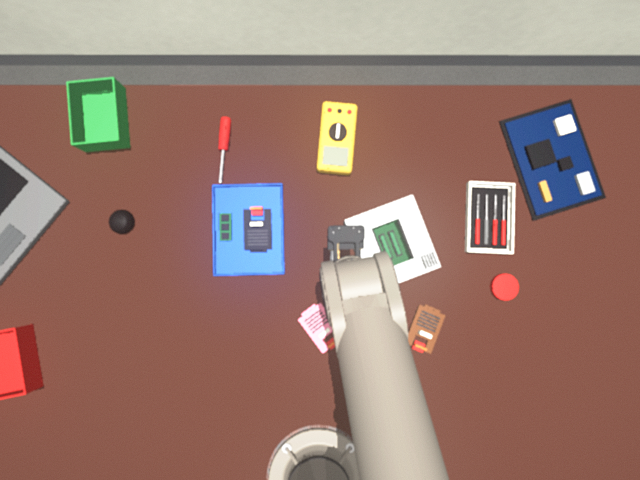

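The scene crop shows the cover right way up in the tray's free half, with the tab intact and sprung back out. The module, heatsink, look-alikes and other things are where they were. The gripper touches nothing, so I'm handing the job in.

```bash
python3 -c "
from rig import order; print(order.close_job())"
```

```text
the job is handed in; nothing more can be done
None
```

The cover is off the mini PC and lies right way up in the free half of the blue tray. I let go, backed the gripper clear and handed the job in at about 21.5 s on the robot's clock.

- **Squeeze:** I found the rib and the thumb piece by touch. The cover measured 43.7 mm over both by touch, against about 44.4 mm in the picture; I used the touch value. I pressed the tab in about 5.3 mm, which should be about 11 N and freed the hook. The grip force itself is not measured directly.
- **Lift and draw out:** I raised the tab end by 0.24 rad about the tongue, then drew the cover out 14 mm along its own length. In the readings between moves, the sideways force was at most about 6.5 N. That came while closing on the tab, and it was near zero during the draw-out.
- **Laying down:** The cover met the tray floor with about 4 N. I opened the fingers slowly while following the tab's spring so the cover would not be dragged.
- **Last checks:** The final pictures show the tab whole and sprung back. The memory module, heatsink, brown and pink look-alikes and the other things look to be where they were. The gripper was open and clear of everything, and the contact force was at noise level. No check failed, and only the two span measurements disagreed.

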